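# Stack bearing spacers on the bonding spindle and clamp them with the true weight

### The job

First take the protective sleeve off the spindle of the bonding jig and put it in the black parts tray, then thread every steel spacer lying on the bench onto the spindle, the widest at the bottom and each next one smaller, all lying flat. Then clamp the finished stack with the heavier of the two look-alike grey weights, threaded onto the spindle on top, and put the lighter one in the tray; they can only be told apart by feel. Leave everything else on the bench where it is.

Things in the scene. Friction and masses are not known exactly. Their poses are not given: they have to be found in the camera images.
- seat (a point): centre of the jig's flat top where the spindle rises: the jig is a fixed aluminium block 80 x 80 mm, 20 mm high, standing on the bench; a steel spindle 10 mm in diameter with a rounded tip stands upright in its middle and rises 64 mm above this point; z is up. At the start the sleeve covers the spindle
- sleeve: white plastic protective sleeve, an open tube 24 mm outside, 17 mm bore, 70 mm long, 20 g, standing loose over the spindle on the jig; origin at the centre of its lower end, z along the tube
- tray_in (a point): centre of the inner floor (5 mm above the bench) of the fixed black parts tray, outside 130 (its x) by 170 (its y) mm, walls 5 mm thick and 30 mm high from the bench; axes turn with the tray
- spacer54: plain steel spacer ring, 54 mm outside diameter, 14 mm bore, 12 mm thick, 200 g, lying flat and loose on the bench; may be absent; origin at the centre of its underside, z along the bore
- spacer47: plain steel spacer ring, 47 mm outside diameter, 14 mm bore, 12 mm thick, 150 g, lying flat and loose on the bench; may be absent; origin at the centre of its underside, z along the bore
- spacer40: plain steel spacer ring, 40 mm outside diameter, 14 mm bore, 12 mm thick, 105 g, lying flat and loose on the bench; may be absent; origin at the centre of its underside, z along the bore
- spacer33: plain steel spacer ring, 33 mm outside diameter, 14 mm bore, 12 mm thick, 65 g, lying flat and loose on the bench; may be absent; origin at the centre of its underside, z along the bore
- spacer26: plain steel spacer ring, 26 mm outside diameter, 14 mm bore, 12 mm thick, 35 g, lying flat and loose on the bench; may be absent; origin at the centre of its underside, z along the bore
- weight_a: one of two identical-looking grey clamp weights, closed cylinders 46 mm in diameter, 56 mm high, with a blind bore 14 mm wide and 32 mm deep in the underside, standing upright and loose on the bench; one, drawn anew each time, is ballasted inside (0.30 to 0.34 kg), the other nearly empty (0.09 to 0.13 kg); origin at the centre of its underside, z up along the bore
- weight_b: one of two identical-looking grey clamp weights, closed cylinders 46 mm in diameter, 56 mm high, with a blind bore 14 mm wide and 32 mm deep in the underside, standing upright and loose on the bench; one, drawn anew each time, is ballasted inside (0.30 to 0.34 kg), the other nearly empty (0.09 to 0.13 kg); origin at the centre of its underside, z up along the bore
- flux_bottle: bystander: amber flux bottle 30 mm in diameter, 85 mm tall; origin at the centre of its underside
- driver: bystander: screwdriver 150 mm long lying beyond the weights; origin under its middle, x along it
- battery: bystander: grey battery pack 45 x 60 x 12 mm; origin at the centre of its underside
- stick_module: bystander: small thumb-stick module 28 x 28 mm, 26 mm tall; origin at the centre of its underside
There are look-alikes about, which are no part of the job. What is shaped like the weight_a but blue or red is not meant.

How it is judged (in metres and radians):
On the way, in this order (a step that is already met when the one before it is completed fails the run):
1. the sleeve is in the tray (x of sleeve in the frame of tray_in between -0.06 and 0.06 m and y of sleeve in the frame of tray_in between -0.08 and 0.08 m and z of sleeve in the frame of tray_in between -0.01 and 0.03 m), for 0.2 s.
2. every spacer present is on the spindle, flat, the widest lowest and each one above smaller (horizontal distance between each of spacer54, spacer47, spacer40, spacer33, spacer26 and seat below 0.004 m and z of each of spacer54, spacer47, spacer40, spacer33, spacer26 in the frame of seat below 0.042 m and angle between each of spacer54, spacer47, spacer40, spacer33, spacer26's own z axis and vertical below 0.1 rad and z of each of spacer47, spacer40, spacer33, spacer26 in the frame of spacer54 above 0.008 m and z of each of spacer40, spacer33, spacer26 in the frame of spacer47 above 0.008 m and z of each of spacer33, spacer26 in the frame of spacer40 above 0.008 m and z of spacer26 in the frame of spacer33 above 0.008 m), for 0.2 s.
3. the heavier weight is threaded on the spindle and sits on the stack (((horizontal distance between weight_a and seat below 0.004 m and angle between weight_a's own z axis and vertical below 0.1 rad and z of weight_a in the frame of seat below 0.054 m and contact force between weight_a and anything else above 2.2 N and z of weight_a in the frame of spacer54 above 0.008 m and z of weight_a in the frame of spacer47 above 0.008 m and z of weight_a in the frame of spacer40 above 0.008 m and z of weight_a in the frame of spacer33 above 0.008 m and z of weight_a in the frame of spacer26 above 0.008 m) or (horizontal distance between weight_b and seat below 0.004 m and angle between weight_b's own z axis and vertical below 0.1 rad and z of weight_b in the frame of seat below 0.054 m and contact force between weight_b and anything else above 2.2 N and z of weight_b in the frame of spacer54 above 0.008 m and z of weight_b in the frame of spacer47 above 0.008 m and z of weight_b in the frame of spacer40 above 0.008 m and z of weight_b in the frame of spacer33 above 0.008 m and z of weight_b in the frame of spacer26 above 0.008 m))), for 0.2 s.
At the end, for the whole second after the job is handed in: spacers present on the spindle (4 mm, 0.1 rad), wider below narrower; the heavier weight level on top of them (underside under 54 mm above the jig, pressing with over 2.2 N); the lighter weight and the sleeve in the tray, origins between its walls and under 20 and 30 mm above its floor; all at rest (all of step 1 and all of step 2 and (((horizontal distance between weight_a and seat below 0.004 m and angle between weight_a's own z axis and vertical below 0.1 rad and z of weight_a in the frame of seat below 0.054 m and contact force between weight_a and anything else above 2.2 N and z of weight_a in the frame of spacer54 above 0.008 m and z of weight_a in the frame of spacer47 above 0.008 m and z of weight_a in the frame of spacer40 above 0.008 m and z of weight_a in the frame of spacer33 above 0.008 m and z of weight_a in the frame of spacer26 above 0.008 m) and x of weight_b in the frame of tray_in between -0.06 and 0.06 m and y of weight_b in the frame of tray_in between -0.08 and 0.08 m and z of weight_b in the frame of tray_in between -0.01 and 0.02 m) or ((horizontal distance between weight_b and seat below 0.004 m and angle between weight_b's own z axis and vertical below 0.1 rad and z of weight_b in the frame of seat below 0.054 m and contact force between weight_b and anything else above 2.2 N and z of weight_b in the frame of spacer54 above 0.008 m and z of weight_b in the frame of spacer47 above 0.008 m and z of weight_b in the frame of spacer40 above 0.008 m and z of weight_b in the frame of spacer33 above 0.008 m and z of weight_b in the frame of spacer26 above 0.008 m) and x of weight_a in the frame of tray_in between -0.06 and 0.06 m and y of weight_a in the frame of tray_in between -0.08 and 0.08 m and z of weight_a in the frame of tray_in between -0.01 and 0.02 m)) and linear speed of each of spacer54, spacer47, spacer40, spacer33, spacer26, weight_a, weight_b, sleeve below 0.02 m/s); the robot touches nothing.
It fails at once if the flux bottle is tipped over (angle between flux_bottle's own z axis and vertical above 0.5 rad).
It fails at once if something that is no part of the job is shoved more than 4 cm (distance of any of flux_bottle, driver, battery, stick_module from where it was at the start of the episode above 0.04 m).
Of spacer54, spacer47, spacer40, spacer33, spacer26 only 3 to 4 are there at a start; the rules pass over those that are not, and their reading is None.
At some moment in a run one of spacer54, spacer47, spacer40, spacer33, spacer26 may be knocked a few centimetres aside while the robot is not near it.
It also fails if it takes over 210 s, if anything falls off the work surface, if the arm or the gripper's body presses on something with over 40 N, if the wrist force passes 120 N, or if a joint passes its speed limit or range.

### The arm

A 6-joint arm with a two-finger parallel gripper is mounted at the origin on the work surface. World frame = base frame: x ahead of the robot, y to its left, z up, the work surface at z = 0. Lengths are in mm, angles in rad, forces in N, time in s.
With the tool pointing down it reaches from about 350 to 775 mm from the base axis. Payload 7.3 kg.
Tool frame: the origin (TCP) lies midway between the tips of the shut fingers; the grasp point (between the pads) lies 19 mm behind it; x points along the fingers, y is the direction in which the jaws open and shut, and the axes are right-handed (so a half turn about x gives the same grasp; the last joint's range is limited). The gripper opens to 92 mm and grips with 3 to 60 N. Pads are 19 mm wide; open, the fingers measure 130 mm over their backs; the gripper's body (75 mm by 190 mm) begins 47 mm behind the grasp point.
Start: joints at [1.068, 0.342, 1.524, -0, 1.275, -0.146], TCP at [183.357, 491.96, 226.741] pointing down, gripper open.
Joint ranges: [-2.53, 2.53], [-0.77, 2.02], [0.04, 2.7], [-1, 4.14], [0.28, 2.66], [-3.11, 3.11]. Speed limits (rad/s): [2.57, 2.57, 3.14, 3.14, 3.14, 3.14].

### API

Orientations are given as [roll, pitch, yaw] about the fixed x, y, z axes, in that order (R = Rz(yaw) Ry(pitch) Rx(roll)).
In Python, from plant import bot gives the robot as it stands. The module is installed in compiled form; this text tells all that it offers.
- The arm moves only by the shell command python3 -m handwheel 'ROWS' [OPENING]. ROWS is JSON, a list that holds one entry, the list of rows, each a list of 4 numbers: the shift along the tool's x, y, z in cm, then the turn about the tool's x in rad. A call has 1 to 8 rows; each row shifts and turns the commanded pose from where the row before left it, along the tool's axes as they then stand; what a row does not reach is not made up. A row lasts 1/12 s, in which the tool goes at most 41.7 mm and 7.16 degrees, less where a joint would pass 70% of its speed; a pose out of reach is approached as far as the arm can. A call is refused whole if a number of a shift passes 4.17 or a number of a turn 0.125, either way. A call with a gripper value outside its range is refused whole. OPENING is the opening, from 0 (shut) to 1 (fully open), set as the call begins (- or left out, the last holds). The fingers move at their own pace and stop on an object; the grip force is fixed at half the most. Time passes only in rows, so rows that do not move let the fingers close. It gives the time, the measured TCP pose, the force and the opening at its end, in the units of the state.
- bot.get_obs(): the state, without advancing time (a new reading comes with each control period).
- bot.capture(name): name is "scene" or "top" or "wrist"; returns (picture, depth): 480x640x3 uint8, red, green, blue; 480x640 float32, mm along the optical axis (not along the pixel's ray), 0 where there is no reading.
- bot.camera_model(name): a dict with "fx", "fy", "cx", "cy" (pixels), "dist_coeffs" ([k1, k2, p1, p2, k3] as OpenCV has them; the pictures are not rectified), "position" and "rotation" of the camera in the world. Camera axes: x right, y down, z forward; pixel columns grow to the right and rows downward; lengths in mm; the calibration is good to about 2 mm. A picture is of the moment at which its call begins: read the wrist's pose just before it. camera_model takes no time and is no camera call; for the wrist camera it gives the pose at the moment of the call.
- bot.close_job(): hands the job in, once; it reports no verdict.
Trained networks look in the newest picture that a camera, given by its name, has taken for a name from the list of things; names that differ only in an ending like _2 or _b are one class to them, and where a whole thing is asked for, a point or a joint stands for the part that bears it (a point fixed in the world has none). Each returns a list of dicts, best first, with "conf" (0 to 1); they miss things now and then, are a little off and sometimes report something else, mostly with a low value. They report only what shows in the picture. A call takes as long as a camera call. They do not tell look-alikes from the thing itself.
- bot.find_in(camera, label): "bbox" ([left, top, width, height] in pixels, round what is visible of it).
- bot.spot_point(camera, label): "point" ([column, row] in pixels: a listed point, or the origin of a listed thing).
The state is a dict: "time": time; "joint_positions": joint angles; "dq": joint speeds; "tau": joint torques, N m; "tool_pos": TCP position; "tcp_rot": TCP orientation; "contact_force": force on the tool from outside, world axes, zero at the start; "moment": the same for the moment, N m; "grip_width": finger opening in mm.
Only numpy, scipy, OpenCV 4.12 (cv2) and the standard library are available. Lean on these libraries where they do the work, as an engineer would, in place of code of your own. Each camera call takes 0.05 s, during which the arm holds its last target.

## Working session

There is one attempt and no reset: what is moved stays moved. The work goes in short steps, Python scripts to look and compute and a shell command to move; the robot and the scene stay as the last step left them, time stands still between calls to the robot, and variables do not carry over. Pictures are saved under pics/ and viewed, and the job is handed in when it is done.

```bash
mkdir -p pics; ls; python3 - <<'E'
from plant import bot
import cv2,numpy as np
o=bot.get_obs()
for k in o: print(k,np.round(o[k],3))
for n in ["scene","top","wrist"]:
    p,d=bot.capture(n); cv2.imwrite(f"pics/{n}0.png",p[:,:,::-1]); np.save(f"pics/{n}0.npy",d)
    m=bot.camera_model(n); print(n,{k:np.round(v,3).tolist() for k,v in m.items()})
E
```

```text
pics
time 0.0
joint_positions [ 1.068  0.343  1.525  0.     1.275 -0.146]
dq [ 0.001 -0.001 -0.002  0.002 -0.001  0.001]
tau [ 1.0000e-03 -4.3123e+01 -2.4423e+01  7.2000e-02  5.6000e-02 -0.0000e+00]
tool_pos [183.128 491.582 226.042]
tcp_rot [-1.733  1.569 -2.09 ]
contact_force [0.505 0.314 0.219]
moment [-0.011  0.026  0.073]
grip_width 91.591
scene {'fx': 599.585, 'fy': 599.585, 'cx': 324.928, 'cy': 242.324, 'dist_coeffs': [-0.057, 0.0, 0.0, 0.0, 0.0], 'position': [1023.709, -622.635, 885.663], 'rotation': [-2.427, -0.014, 0.675]}
top {'fx': 466.183, 'fy': 466.183, 'cx': 317.072, 'cy': 235.906, 'dist_coeffs': [-0.121, 0.0, 0.0, 0.0, 0.0], 'position': [386.3, -17.687, 1047.923], 'rotation': [-2.982, -0.022, -1.541]}
wrist {'fx': 387.968, 'fy': 387.968, 'cx': 321.818, 'cy': 239.743, 'dist_coeffs': [-0.007, 0.0, 0.0, 0.0, 0.0], 'position': [105.575, 521.265, 384.853], 'rotation': [2.832, 0.001, 1.214]}
```

View pics/top0.png

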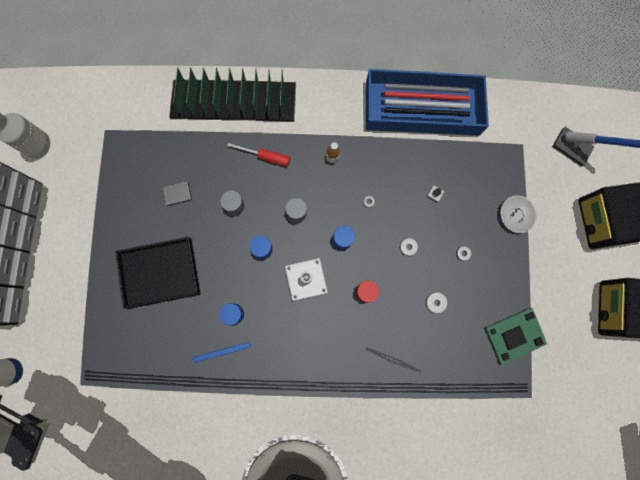

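View pics/scene0.png

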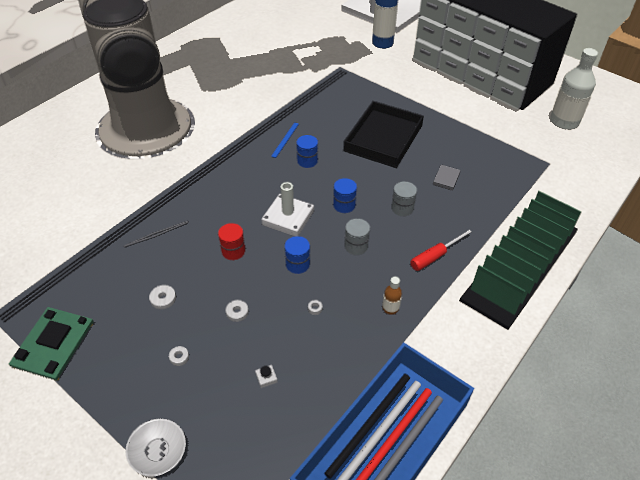

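View pics/wrist0.png

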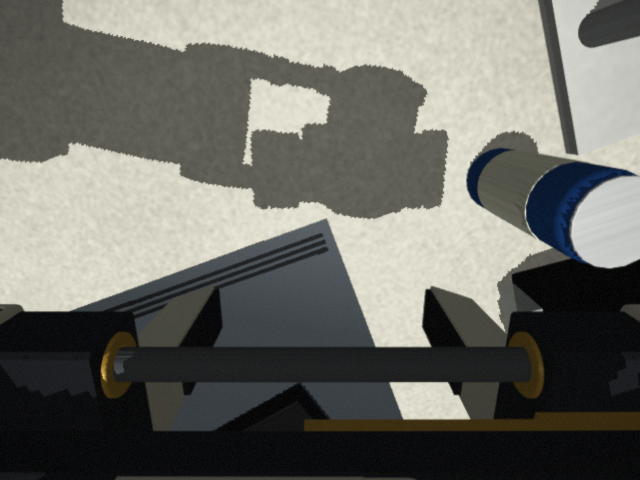

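The top view shows these, by pixel:
- Tray (158,272) and jig with sleeve (306,279).
- Grey weights (231,203) and (296,210). The look-alikes are blue (260,247), (343,237), (231,314) and red (367,291), which I exclude by colour.
- Four rings: (437,303), (409,247), (464,254) and (369,201). The round dish at (517,215) is not a spacer.
- Bystanders: bottle (333,152), driver (262,155), battery (177,193) and stick (436,192).

Next I'll measure them.

```bash
cat > h.py <<'E'
from plant import bot
import cv2,numpy as np
from scipy.spatial.transform import Rotation as Ro
def R(r): return Ro.from_euler('xyz',r).as_matrix()
def ray(m,uv):
    K=np.array([[m['fx'],0,m['cx']],[0,m['fy'],m['cy']],[0,0,1]])
    p=cv2.undistortPoints(np.array([[uv]],float),K,np.array(m['dist_coeffs']))[0,0]
    return R(m['rotation'])@np.array([p[0],p[1],1])
def plane(m,uv,z):
    d=ray(m,uv);c=np.array(m['position']);return c+d*(z-c[2])/d[2]
def proj(m,P):
    Rm=R(m['rotation']);c=np.array(m['position']);K=np.array([[m['fx'],0,m['cx']],[0,m['fy'],m['cy']],[0,0,1]])
    q=(np.atleast_2d(P)-c)@Rm
    return cv2.projectPoints(q,np.zeros(3),np.zeros(3),K,np.array(m['dist_coeffs']))[0][:,0]
def tool():
    o=bot.get_obs();return np.array(o['tool_pos']),R(o['tcp_rot']),o
def togo(x,y,z,jaw=None,tol=1):
    "print tool-axis shift (cm) to world target; jaw=desired jaw dir angle (deg) in world -> turn about x"
    p,Rm,o=tool()
    s=Rm.T@(np.array([x,y,z])-p)/10
    print('tcp',p.round(1),'jaw deg',np.degrees(np.arctan2(Rm[1,1],Rm[0,1])).round(1),'x-axis',Rm[:,0].round(3),'shift cm',s.round(2),'F',np.round(o['contact_force'],1),'w',round(float(o['grip_width']),1),'t',round(float(o['time']),2))
    if jaw is not None:
        a=np.arctan2(Rm[1,1],Rm[0,1]); t=np.radians(jaw)-a; t=(t+np.pi/2)%np.pi-np.pi/2
        print('turn about tool x', round(-t if Rm[2,0]<0 else t,3))
def snap(n,name):
    p,d=bot.capture(n); cv2.imwrite(f'pics/{name}.png',p[:,:,::-1]); return p,d
E
python3 - <<'E'
from h import *
m=bot.camera_model('top')
p=cv2.imread('pics/top0.png');d=np.load('pics/top0.npy')
hsv=cv2.cvtColor(p,cv2.COLOR_BGR2HSV)
def ring(u,v,z,r=22):
    g=p[v-r:v+r,u-r:u+r].max(2); mk=(g>110).astype(np.uint8)
    n,l,st,c=cv2.connectedComponentsWithStats(mk)
    i=1+np.argmax(st[1:,4]); ys,xs=np.where(l==i)
    h=cv2.convexHull(np.stack([xs,ys],1).astype(np.float32)); M=cv2.moments(h)
    cu=M['m10']/M['m00']+u-r; cv=M['m01']/M['m00']+v-r
    P=plane(m,(cu,cv),z); a=cv2.contourArea(h)
    s=np.linalg.norm(plane(m,(cu+1,cv),z)-P)
    print((u,v),'px',round(cu,1),round(cv,1),'P',P.round(1),'diam~',round(2*np.sqrt(a/np.pi)*s+s,1))
for u,v in [(437,303),(409,247),(464,254),(369,201)]: ring(u,v,6)
for u,v in [(231,203),(296,210)]: ring(u,v,28,24)
for l in ['sleeve','seat','tray_in','spacer54','spacer47','spacer40','spacer33','spacer26','weight_a','flux_bottle','driver','battery','stick_module']:
    r=bot.spot_point('top',l)
    z={'seat':20,'sleeve':20,'tray_in':5}.get(l,0)
    for q in r[:6]: print(l,round(q['conf'],2),np.round(q['point'],1),plane(m,q['point'],z).round(1)[:2])
for c in [(118,250),(192,238),(200,296),(124,307)]: print('tray corner',plane(m,c,30).round(1))
for z in (20,):
  for c in [(286,266),(321,259),(327,293),(292,299)]: print('jig',plane(m,c,20).round(1))
print(d[272,158],d[303,430],d[247,402])
cv2.imwrite('pics/crop0.png',cv2.resize(p[180:320,270:490],None,fx=3.6,fy=3.6,interpolation=cv2.INTER_CUBIC))
E
```

```text
(437, 303) px 436.3 302.4 P [ 411.6 -307.8    6. ] diam~ 113.2
(409, 247) px 408.5 246.5 P [ 536.6 -244.1    6. ] diam~ 114.3
(464, 254) px 449.8 263.6 P [ 500.3 -340.     6. ] diam~ 54.2
(369, 201) px 367.4 209.0 P [ 620.6 -149.     6. ] diam~ 88.5
(231, 203) px 230.3 200.0 P [625.8 162.2  28. ] diam~ 47.6
(296, 210) px 299.5 214.5 P [597.8   5.6  28. ] diam~ 102.2
sleeve 0.44 [308.6 278.4] [456.6 -19.3]
seat 0.7 [306.5 279.7] [453.6 -14.8]
seat 0.36 [408.8 245.4] [ 537.2 -241.8]
tray_in 0.57 [154.1 275. ] [452.9 329.3]
spacer54 0.65 [435.6 303.6] [ 409.1 -308. ]
spacer54 0.53 [408.4 247.5] [ 535.2 -245.3]
spacer54 0.53 [462.6 254.6] [ 522.7 -372.3]
spacer54 0.49 [369.7 200.4] [ 642.5 -154.9]
spacer47 0.65 [435.6 303.6] [ 409.1 -308. ]
spacer47 0.53 [408.4 247.5] [ 535.2 -245.3]
spacer47 0.53 [462.6 254.6] [ 522.7 -372.3]
spacer47 0.49 [369.7 200.4] [ 642.5 -154.9]
spacer40 0.65 [435.6 303.6] [ 409.1 -308. ]
spacer40 0.53 [408.4 247.5] [ 535.2 -245.3]
spacer40 0.53 [462.6 254.6] [ 522.7 -372.3]
spacer40 0.49 [369.7 200.4] [ 642.5 -154.9]
spacer33 0.65 [435.6 303.6] [ 409.1 -308. ]
s
[... 333 characters left out ...]
] [519.6  83.9]
weight_a 0.96 [233.8 314.3] [372.5 144.5]
weight_a 0.94 [293.6 213.7] [605.   19.9]
weight_a 0.89 [234.8 206. ] [618.6 155.9]
weight_a 0.85 [342.9 239.3] [549.3 -94.5]
weight_a 0.56 [364.2 293.1] [ 428.7 -145.1]
flux_bottle 0.64 [330.  157.2] [743.5 -60.3]
flux_bottle 0.59 [258.6 155.1] [742.8 107.5]
driver 0.67 [259.3 155.2] [742.6 105.9]
battery 0.84 [177.5 194.7] [641.3 291.5]
stick_module 0.57 [434.4 194.6] [ 662.3 -307.5]
tray corner [503.8 408.2  30. ]
tray corner [536.4 242.1  30. ]
tray corner [409.5 215.8  30. ]
tray corner [378.5 383.5  30. ]
jig [482.4  31.5  20. ]
jig [500.4 -45.4  20. ]
jig [425.8 -60.7  20. ]
jig [410.3  15.6  20. ]
1036.6005 1030.6564 1049.2507
```

View pics/crop0.png

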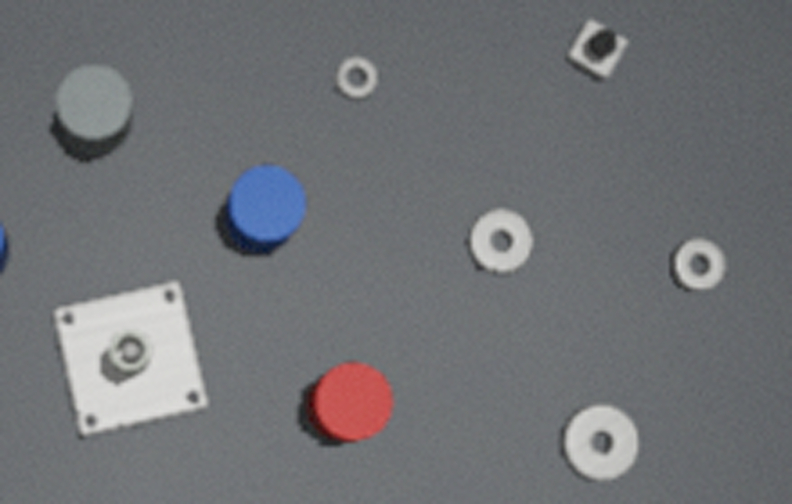

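```bash
cat >> h.py <<'E'
def blob(p,m,u,v,z,r=24,th=150,hs=None):
    u=int(u);v=int(v)
    g=p[v-r:v+r,u-r:u+r].min(2); mk=(g>th).astype(np.uint8)
    n,l,st,c=cv2.connectedComponentsWithStats(mk)
    if n<2: print('none');return
    i=1+np.argmax(st[1:,4]); ys,xs=np.where(l==i)
    h=cv2.convexHull(np.stack([xs,ys],1).astype(np.float32)); M=cv2.moments(h)
    cu=M['m10']/M['m00']+u-r; cv=M['m01']/M['m00']+v-r
    P=plane(m,(cu,cv),z); a=cv2.contourArea(h); s=np.linalg.norm(plane(m,(cu+1,cv),z)-P)
    print((u,v),'px',round(cu,1),round(cv,1),'P',P.round(1),'diam~',round(2*np.sqrt(a/np.pi)*s+s,1))
    return P
E
python3 - <<'E'
from h import *
m=bot.camera_model('top')
p=cv2.imread('pics/top0.png')
for th in (140,170):
  for u,v in [(437,303),(409,247),(464,254),(369,201)]: blob(p,m,u,v,8,th=th)
for u,v in [(231,203),(296,210)]: print(p[v,u],p[v+25,u+25],p[v-25,u-25]);blob(p,m,u,v,50,24,118)
togo(455,-15,160,13)
E
```

```text
(437, 303) px 436.7 302.3 P [ 412.  -308.3    8. ] diam~ 47.5
(409, 247) px 408.9 246.2 P [ 537.1 -244.6    8. ] diam~ 40.2
(464, 254) px 464.0 253.0 P [ 525.4 -373.1    8. ] diam~ 32.3
(369, 201) px 368.9 200.9 P [ 639.3 -151.9    8. ] diam~ 25.8
(437, 303) px 436.7 302.4 P [ 411.7 -308.3    8. ] diam~ 45.4
(409, 247) px 408.9 246.4 P [ 536.7 -244.6    8. ] diam~ 37.8
(464, 254) px 463.8 253.0 P [ 525.5 -372.6    8. ] diam~ 30.5
(369, 201) px 369.5 201.5 P [ 638.  -153.3    8. ] diam~ 19.8
[141 141 136] [107 104 100] [95 93 89]
(231, 203) px 230.6 200.1 P [620.4 157.7  50. ] diam~ 44.1
[144 143 136] [116 113 110] [105 102  99]
(296, 210) px 295.8 207.5 P [608.6  13.8  50. ] diam~ 45.5
tcp [183.4 492.  226.8] jaw deg 69.6 x-axis [ 0.  0. -1.] shift cm [  6.67 -38.02  43.16] F [0.7 0.1 0.8] w 91.6 t 0.8
turn about tool x 0.987
```

```bash
python3 -m handwheel '[[[0,0,0,0.1214],[0,0,0,0.1214],[0,0,0,0.1214],[0,0,0,0.1214],[0,0,0,0.1214],[0,0,0,0.1214],[0,0,0,0.1214],[0,0,0,0.1214]]]' 1
python3 -m handwheel '[[[0,0,0,0.1214],[0,0,0,0.1214],[0,1.7,3.2,0],[0,1.7,3.2,0],[0,1.7,3.2,0],[0,1.7,3.2,0],[0,1.7,3.2,0],[0,1.7,3.2,0]]]'
python3 -m handwheel '[[[0,1.7,3.2,0],[0,1.7,3.2,0],[0,1.7,3.2,0],[0,1.7,3.2,0],[0,1.7,3.2,0],[0,1.7,3.2,0],[0,1.7,3.2,0],[0,0,0,0]]]'
python3 - <<'E'
from h import *
p,d=snap('wrist','w1'); m=bot.camera_model('wrist'); print({k:np.round(v,3).tolist() for k,v in m.items()})
togo(455,-15,160,0)
P=tool()[0]
print('tcp px',proj(m,P),'seat',proj(m,[455,-15,20]),'sltop',proj(m,[455,-15,90]))
E
```

```text
time: 1.47
tool_pos: [183.3, 492.0, 226.8]
tcp_rot: [2.447, 1.571, 1.113]
contact_force: [-0.3, -0.3, 0.2]
grip_width: 92.1
time: 2.13
tool_pos: [285.7, 298.5, 226.9]
tcp_rot: [2.107, 1.57, 0.536]
contact_force: [0.2, 0.6, -0.1]
grip_width: 92.2
time: 2.8
tool_pos: [407.1, 71.2, 226.9]
tcp_rot: [0.878, 1.568, -0.698]
contact_force: [0.1, -0.1, 0.3]
grip_width: 91.8
{'fx': 387.968, 'fy': 387.968, 'cx': 321.818, 'cy': 239.743, 'dist_coeffs': [-0.007, 0.0, 0.0, 0.0, 0.0], 'position': [406.087, 156.992, 385.317], 'rotation': [2.831, -0.0, -0.006]}
tcp [405.6  73.5 226.7] jaw deg -0.3 x-axis [ 0.001 -0.    -1.   ] shift cm [6.68 4.98 8.82] F [-0.1  0.1  0.1] w 91.7 t 2.85
turn about tool x -0.005
tcp px [[321.87197128 308.13450206]] seat [[370.18021304 290.1125079 ]] sltop [[379.82772273 324.99692322]]
```

View pics/w1.png

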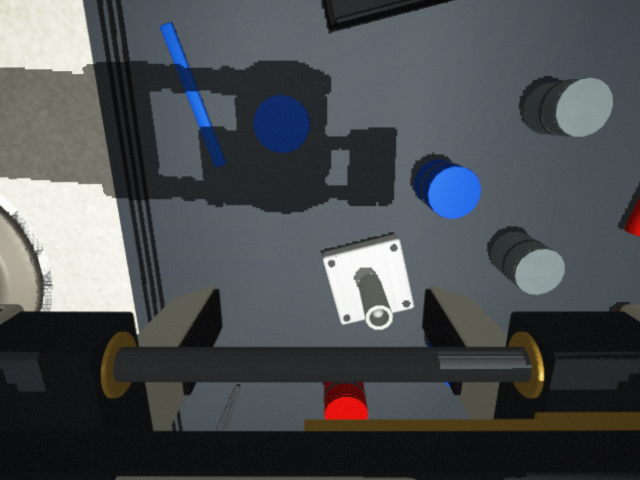

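The wrist view shows the sleeve tip at (378,317) and the jig centred near (369,279), between the fingers. The arm was still settling, so I'll let it settle and look again.

```bash
python3 -m handwheel '[[[0,1.6,0,0],[0,1.6,0,0],[0,1.7,0,0],[0,0,0,0],[0,0,0,0],[0,0,0,0]]]'
python3 - <<'E'
from h import *
m=bot.camera_model('wrist'); p,d=snap('wrist','w2');  
togo(455,-15,160,0)
print('seat',proj(m,[455,-15,20]),'sltop',proj(m,[455,-15,90]))
print(m['position'],m['rotation'])
np.save('pics/w2.npy',d)
for c in bot.spot_point('wrist','seat')[:2]+bot.spot_point('wrist','sleeve')[:2]: print(c,plane(m,c['point'],20))
E
```

```text
time: 3.35
tool_pos: [452.2, 76.7, 226.5]
tcp_rot: [-1.736, 1.569, 2.977]
contact_force: [-0.4, 0.2, -0.0]
grip_width: 91.8
tcp [452.2  76.6 226.6] jaw deg 0.1 x-axis [-0.001  0.    -1.   ] shift cm [6.66 0.27 9.16] F [-0.2 -0.7  0.2] w 92.2 t 3.4
turn about tool x 0.001
seat [[324.82821673 293.43245879]] sltop [[325.28027153 328.85581368]]
[452.44748276 160.136173   385.14352542] [2.83189170e+00 1.81195556e-03 5.79198145e-04]
{'point': [326.9, 288.7], 'conf': 0.64} [457.11778231  -9.64121719  20.        ]
{'point': [321.9, 289.4], 'conf': 0.56} [451.9689816  -10.43791419  20.        ]
```

View pics/w2.png

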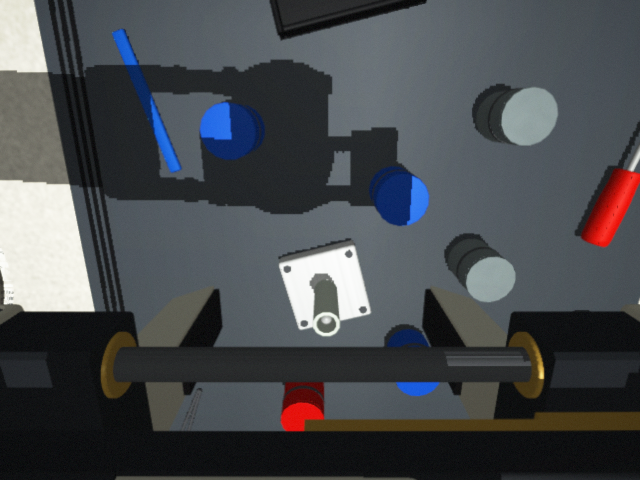

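```bash
python3 - <<'E'
from h import *
def pt(m,d,u,v,r=3):
    z=np.median(d[v-r:v+r+1,u-r:u+r+1]); return np.array(m['position'])+ray(m,(u,v))*z
mt=bot.camera_model('top');dt=np.load('pics/top0.npy')
mw=bot.camera_model('wrist');dw=np.load('pics/w2.npy')
for u,v in [(300,340),(480,200),(200,240),(390,330),(300,264),(231,203),(296,210),(436,320)]: print('top',u,v,pt(mt,dt,u,v).round(1))
for u,v in [(180,250),(380,120),(440,140),(310,260),(350,300),(529,115),(489,280),(230,125),(400,200)]: print('wr',u,v,pt(mw,dw,u,v).round(1))
for c in [(279,259),(354,240),(371,309),(299,328)]: print(plane(mw,c,20).round(1))
ps=cv2.imread('pics/scene0.png'); ms=bot.camera_model('scene')
for c in [(263,214),(287,194),(313,211),(291,234)]: print('scene jig',plane(ms,c,20).round(1))
print('scene sleeve top',plane(ms,(287,186),90), 'wr',plane(mw,(326,323),90),'top',plane(mt,(306,277.5),90))
E
```

```text
top 300 340 [321.1  -4.7   1.1]
top 480 200 [ 653.5 -417.3    1.2]
top 200 240 [536.7 230.7   1.2]
top 390 330 [ 348.2 -204.1    1.7]
top 300 264 [487.9   0.7  19.4]
top 231 203 [612.4 155.2  57. ]
top 296 210 [601.6  12.9  56.4]
top 436 320 [ 372.4 -308.4    1.8]
wr 180 250 [303.6  25.6   1.7]
wr 380 120 [507.4 155.9   1.6]
wr 440 140 [565.9 137.6   1.5]
wr 310 260 [440.5  21.7  20.8]
wr 350 300 [481.6 -22.5  21. ]
wr 529 115 [619.8 160.5  56.9]
wr 489 280 [606.3  15.8  57. ]
wr 230 125 [377.8 152.6  57. ]
wr 400 200 [519.8  90.5  56.8]
[409.3  22.5  20. ]
[484.2  42.5  20. ]
[504.  -33.5  20. ]
[428.  -56.1  20. ]
scene jig [421.3 -48.2  20. ]
scene jig [420.9  24.9  20. ]
scene jig [493.   21.4  20. ]
scene jig [499.3 -53.3  20. ]
scene sleeve top [455.32864248 -10.9729347   90.        ] wr [456.02693265  -9.87954059  90.        ] top [453.46083934 -13.80336725  90.        ]
```

```bash
python3 -m handwheel '[[[0,0.1,3,0],[0,0.1,3,0],[0,0.1,2.76,0],[3,0,0,0],[3,0,0,0],[3,0,0,0],[0,0,0,0],[0,0,0,0]]]'
python3 - <<'E'
from h import *
m=bot.camera_model('wrist'); p,d=snap('wrist','w3');  
togo(455,-11,50,0)
E
```

```text
time: 4.17
tool_pos: [455.4, -11.4, 136.4]
tcp_rot: [-1.799, 1.568, 2.913]
contact_force: [0.8, 0.1, -0.5]
grip_width: 91.4
tcp [456.6 -11.5 137.7] jaw deg 0.0 x-axis [ 0.001  0.    -1.   ] shift cm [ 8.77 -0.17 -0.05] F [ 1.3 -0.6  0.3] w 91.7 t 4.22
turn about tool x 0.0
```

View pics/w3.png

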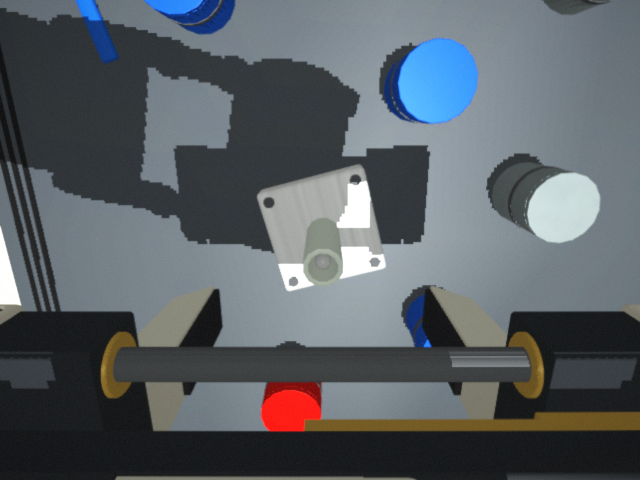

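```bash
python3 - <<'E'
from h import *
m=bot.camera_model('wrist')
C=[plane(m,c,20) for c in [(258,190),(362,165),(386,267),(289,291)]]
print(np.round(C,1),np.mean(C,0)); print(plane(m,(323,263),90), proj(m,[[456,-11,20],[456,-11,90]]))
for q in bot.spot_point('wrist','seat')[:2]+bot.spot_point('wrist','sleeve')[:2]: print(q,plane(m,q['point'],20))
togo(455,-11,50,0)
E
```

```text
[[410.8  21.   20. ]
 [485.   38.7  20. ]
 [505.7 -38.5  20. ]
 [431.  -58.6  20. ]] [458.11634731  -9.35718666  20.        ]
[457.30509563  -8.07154128  90.        ] [[320.96927625 232.5946815 ]
 [320.71407725 267.78440998]]
{'point': [325.3, 230.6], 'conf': 0.67} [459.21644728  -9.45512382  20.        ]
{'point': [321.0, 233.4], 'conf': 0.83} [456.02227238 -11.62551006  20.        ]
tcp [457.5 -11.7 138.6] jaw deg 0.0 x-axis [ 0.003 -0.001 -1.   ] shift cm [ 8.86 -0.28 -0.07] F [-0.3  0.5  0. ] w 92.0 t 4.32
turn about tool x 0.0
```

```bash
python3 -m handwheel '[[[2.2,0,0,0],[2.2,0,0,0],[2.2,0,0,0],[2.0,0,0,0],[0,0,0,0],[0,0,0,0]]]'
python3 -m handwheel '[[[0,0,0,0],[0,0,0,0],[0,0,0,0],[0,0,0,0],[0,0,0,0],[0,0,0,0],[0,0,0,0],[0,0,0,0]]]' 0.1
python3 -m handwheel '[[[0,0,0,0],[0,0,0,0],[0,0,0,0],[0,0,0,0]]]' 
python3 -c "
from h import *
togo(457,-11,50,0)"
```

```text
time: 4.82
tool_pos: [456.9, -11.6, 51.6]
tcp_rot: [1.552, 1.57, -0.019]
contact_force: [-0.1, 0.5, 0.3]
grip_width: 91.7
time: 5.48
tool_pos: [456.4, -11.6, 50.7]
tcp_rot: [3.028, 1.571, 1.457]
contact_force: [0.0, -0.2, -0.5]
grip_width: 43.3
time: 5.82
tool_pos: [456.3, -11.6, 50.7]
tcp_rot: [-2.357, 1.571, 2.355]
contact_force: [-0.5, -0.7, -0.3]
grip_width: 23.6
tcp [456.3 -11.6  50.7] jaw deg 0.0 x-axis [-0.  0. -1.] shift cm [ 0.07  0.07 -0.06] F [-0.5 -0.7 -0.3] w 23.6 t 5.82
turn about tool x 0.0
```

```bash
python3 -m handwheel '[[[-1.5,0,0,0],[-2.5,0,0,0],[-2.5,0,0,0],[-2,0,0,0],[0,0,0,0],[0,0,0,0]]]'
python3 -c "
from h import *
snap('wrist','w4');togo(448,357,39,0)"
```

```text
time: 6.32
tool_pos: [456.9, -11.7, 136.4]
tcp_rot: [1.404, 1.568, -0.166]
contact_force: [-0.4, 0.1, -1.4]
grip_width: 23.4
tcp [456.1 -11.6 135.4] jaw deg 0.0 x-axis [-0.  0. -1.] shift cm [  9.65  -0.81 -36.86] F [-0.7  0.4 -1.4] w 23.6 t 6.37
turn about tool x 0.0
```

View pics/w4.png

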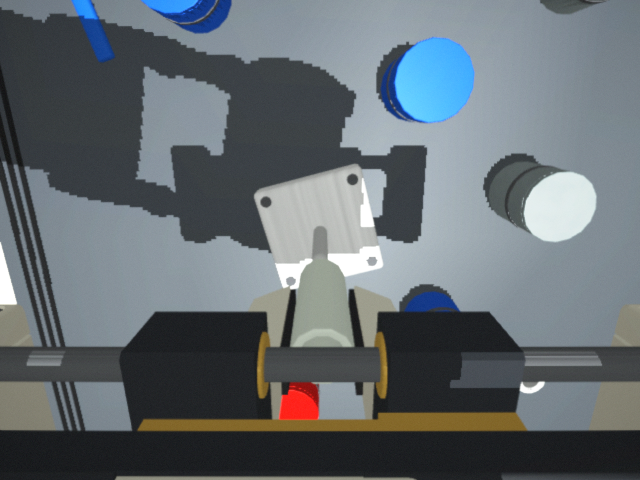

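```bash
python3 -m handwheel '[[[0,0,-2,0],[0,-0.1,-3.8,0],[0,-0.1,-3.8,0],[0,-0.1,-3.8,0],[0,-0.1,-3.8,0],[0,-0.1,-3.8,0],[0,-0.1,-3.8,0],[0,-0.1,-3.8,0]]]'
python3 -m handwheel '[[[0,-0.1,-3.8,0],[0,0,-2.8,0],[0,0,-1.6,0],[2,0,0,0],[2,0,0,0],[2,0,0,0],[0,0,0,0],[0,0,0,0]]]'
python3 -c "
from h import *
p,d=snap('wrist','w5');togo(448,357,37,0)
p,d=snap('top','t5')"
```

```text
time: 7.03
tool_pos: [448.1, 275.9, 134.0]
tcp_rot: [-1.162, 1.568, -2.733]
contact_force: [0.8, -1.0, -0.2]
grip_width: 23.5
time: 7.7
tool_pos: [447.1, 355.6, 73.7]
tcp_rot: [-1.046, 1.566, -2.616]
contact_force: [0.6, -0.6, 0.3]
grip_width: 23.6
tcp [448.1 356.2  75.2] jaw deg -0.0 x-axis [-0.001 -0.001 -1.   ] shift cm [ 3.82 -0.01 -0.09] F [ 0.3 -0.1  0.6] w 23.7 t 7.75
turn about tool x -0.0
```

View pics/w5.png

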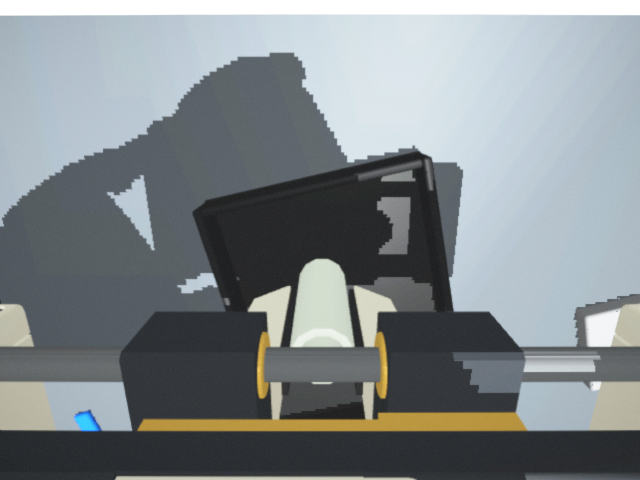

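View pics/t5.png

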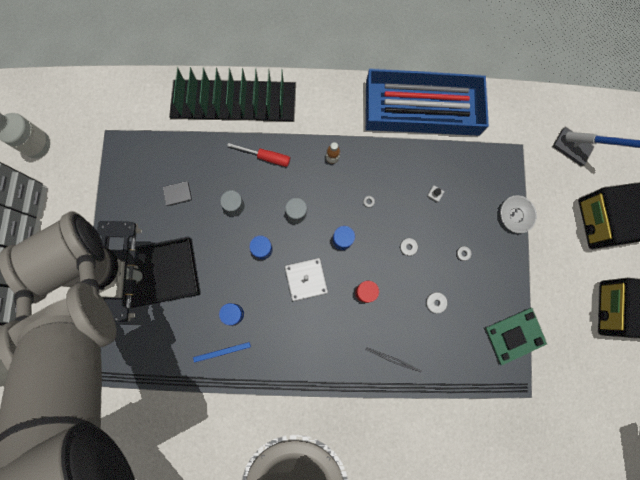

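```bash
python3 -m handwheel '[[[1.5,0,0,0],[1.2,0,0,0],[0.8,0,0,0],[0.2,0,0,0],[0,0,0,0],[0,0,0,0]]]'
python3 -m handwheel '[[[0,0,0,0],[0,0,0,0],[0,0,0,0],[0,0,0,0],[0,0,0,0],[0,0,0,0]]]' 0.6
python3 -m handwheel '[[[-2.5,0,0,0],[-3.5,0,0,0],[-3.5,0,0,0],[0,0,0,0],[0,0,0,0]]]' 1
python3 -c "
from h import *
p,d=snap('wrist','w6');togo(412,-308,150,0)
m=bot.camera_model('top');p,d=snap('top','t6')
for u,v in [(437,303),(409,247),(464,254),(369,201)]: blob(p,m,u,v,8,th=140)
"
```

```text
time: 8.3
tool_pos: [448.9, 356.6, 39.6]
tcp_rot: [2.168, 1.569, 0.597]
contact_force: [0.5, -0.1, -0.3]
grip_width: 23.7
time: 8.8
tool_pos: [448.4, 356.4, 38.8]
tcp_rot: [2.347, 1.571, 0.776]
contact_force: [-0.1, 0.1, -0.3]
grip_width: 54.3
time: 9.22
tool_pos: [449.5, 357.1, 136.0]
tcp_rot: [2.126, 1.566, 0.556]
contact_force: [-0.7, 0.1, -0.3]
grip_width: 83.8
tcp [448.4 356.4 134.2] jaw deg -0.0 x-axis [ 0.001  0.001 -1.   ] shift cm [-1.63 -3.64 66.44] F [-0.4 -0.6 -1. ] w 87.6 t 9.27
turn about tool x -0.0
(437, 303) px 436.7 302.2 P [ 412.  -308.3    8. ] diam~ 47.7
(409, 247) px 408.9 246.4 P [ 536.7 -244.7    8. ] diam~ 40.7
(464, 254) px 464.0 252.8 P [ 525.8 -373.1    8. ] diam~ 32.6
(369, 201) px 368.9 200.9 P [ 639.3 -151.9    8. ] diam~ 25.9
```

View pics/w6.png

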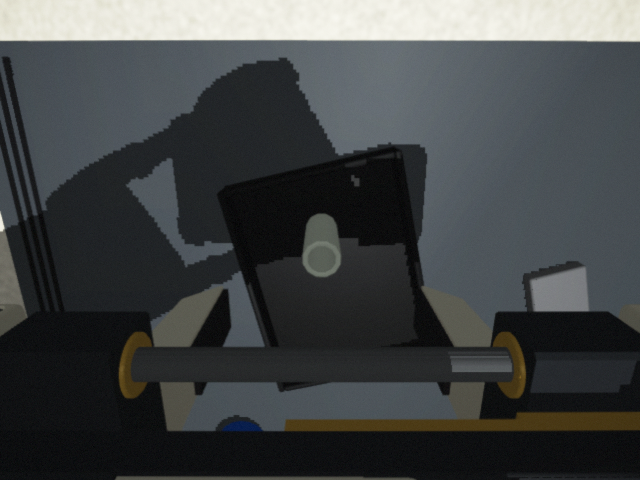

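```bash
python3 -m handwheel '[[[-2.3,0,0,0],[-2.3,0,2,0],[-2.3,0.1,3.2,0],[-2.3,0.1,3.4,0],[0,0.1,3.8,0],[0,0.1,3.8,0],[0,0.1,3.8,0],[0,0.1,3.8,0]]]' 1
python3 -m handwheel '[[[0,0.1,3.8,0],[0,0.1,3.2,0],[0,0.1,2.8,0],[0,0,0,0],[0,0,0,0],[0,0,0,0],[0,0,0,0],[0,0,0,0]]]'
python3 -c "
from h import *
m=bot.camera_model('wrist');p,d=snap('wrist','w7');togo(457,-11,150,0);np.save('pics/w7.npy',d)
print(m['position'],m['rotation'])
print(proj(m,[[457,-11,20],[457,-11,84]]))
cv2.imwrite('pics/w7c.png',cv2.resize(p[150:330,200:440,::-1],None,fx=3,fy=3,interpolation=cv2.INTER_CUBIC))
"
```

```text
time: 9.98
tool_pos: [453.3, 116.7, 224.3]
tcp_rot: [-1.495, 1.568, -3.065]
contact_force: [0.8, -0.1, -0.9]
grip_width: 91.3
time: 10.65
tool_pos: [457.2, 21.5, 225.3]
tcp_rot: [-2.044, 1.57, 2.67]
contact_force: [0.1, -0.9, 0.7]
grip_width: 91.8
tcp [457.2  21.4 225.5] jaw deg 0.1 x-axis [-0.001  0.    -1.   ] shift cm [ 7.54 -0.02  3.25] F [ 0.  -0.1 -0.1] w 91.6 t 10.7
turn about tool x 0.002
[457.23347124 104.92947538 384.00800809] [2.83204301e+00 1.29364676e-03 1.36746841e-03]
[[321.89829447 239.26669894]
 [321.81346142 262.73468712]]
```

View pics/w7c.png

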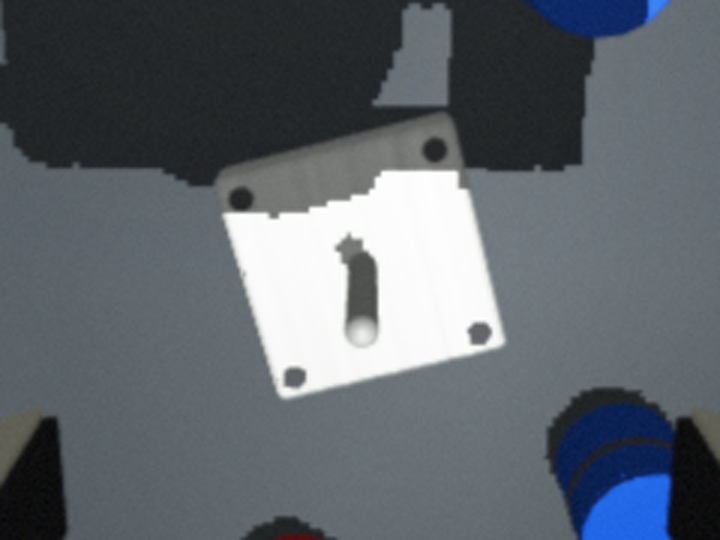

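```bash
python3 -m handwheel '[[[0,-0.5,3,0],[0,-0.6,3.8,0],[0,-0.6,3.8,0],[0,-0.6,3.8,0],[0,-0.6,3.8,0],[0,-0.6,3.8,0],[0,-0.6,3.8,0],[0,-0.4,3.9,0]]]'
python3 -m handwheel '[[[0,0,0,0],[0,0,0,0],[0,0,0,0],[0,0,0,0]]]'
cat >> h.py <<'E'
def wring(name,u,v,r,z=8,th=150):
    m=bot.camera_model('wrist');p,d=snap('wrist',name)
    P=blob(p,m,u,v,z,r,th)
    cv2.imwrite(f'pics/{name}c.png',cv2.resize(p[150:330,200:440,::-1],None,fx=3,fy=3,interpolation=cv2.INTER_CUBIC))
    return P
E
python3 -c "
from h import *
togo(412,-308,5,0);print(proj(bot.camera_model('wrist'),[412,-308,6]))
wring('w8',320,240,50)
"
```

```text
time: 11.37
tool_pos: [412.0, -277.6, 225.8]
tcp_rot: [2.172, 1.571, 0.603]
contact_force: [0.9, 0.3, -0.5]
grip_width: 91.8
time: 11.7
tool_pos: [412.7, -275.1, 225.6]
tcp_rot: [-2.892, 1.57, 1.822]
contact_force: [0.3, 0.7, 0.4]
grip_width: 91.4
tcp [ 412.7 -275.1  225.6] jaw deg 0.1 x-axis [-0.     0.001 -1.   ] shift cm [22.06 -0.07  3.31] F [0.3 0.7 0.4] w 91.4 t 11.7
turn about tool x 0.002
[[321.24787179 235.46545504]]
(320, 240) px 321.1 233.4 P [ 411.9 -305.2    8. ] diam~ 46.3
```

View pics/w8c.png

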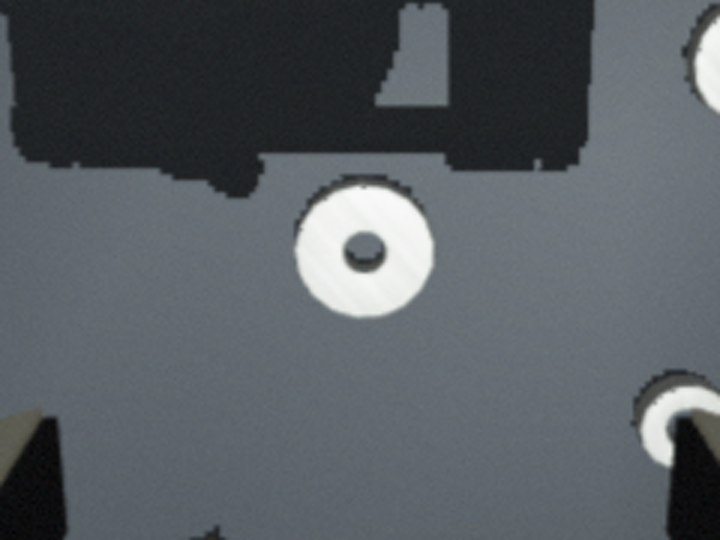

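The ring is isolated at wrist pixel (321,233), diameter about 47 mm, so it is spacer47. Descending.

```bash
python3 -m handwheel '[[[0,-0.05,3.04,0],[3.5,0,0,0],[3.5,0,0,0],[3.5,0,0,0],[3.5,0,0,0],[3.5,0,0,0],[2.2,0,0,0],[0,0,0,0]]]'
python3 -m handwheel '[[[1.2,0,0,0],[1.2,0,0,0],[0,0,0,0],[0,0,0,0],[0,0,0,0]]]'
python3 -m handwheel '[[[0,0,0,0],[0,0,0,0],[0,0,0,0],[0,0,0,0],[0,0,0,0],[0,0,0,0],[0,0,0,0],[0,0,0,0]]]' 0.3
python3 -m handwheel '[[[-2,0,0,0],[-3,0,0,0],[-3,0,0,0],[-3,0,0,0],[-1,0,0,0],[0,0,0,0],[0,0,0,0],[0,0,0,0]]]'
python3 -c "
from h import *
togo(456,-9.5,100,0);snap('wrist','w9')
"
```

```text
time: 12.42
tool_pos: [410.1, -303.6, 24.8]
tcp_rot: [-2.378, 1.562, 2.336]
contact_force: [-1.6, 0.5, 0.5]
grip_width: 91.9
time: 12.83
tool_pos: [412.8, -307.2, 6.2]
tcp_rot: [0.835, 1.569, -0.735]
contact_force: [0.4, 0.2, -0.3]
grip_width: 91.8
time: 13.5
tool_pos: [411.9, -307.0, 4.7]
tcp_rot: [-3.107, 1.571, 1.605]
contact_force: [-0.1, -0.5, 0.8]
grip_width: 45.3
time: 14.17
tool_pos: [411.0, -306.2, 122.8]
tcp_rot: [-2.39, 1.567, 2.322]
contact_force: [-0.0, 0.1, -1.2]
grip_width: 45.4
tcp [ 411.  -306.2  122.8] jaw deg -0.0 x-axis [-0.002  0.002 -1.   ] shift cm [  2.35   4.5  -29.66] F [-0.   0.1 -1.2] w 45.4 t 14.17
turn about tool x -0.0
```

View pics/w9.png

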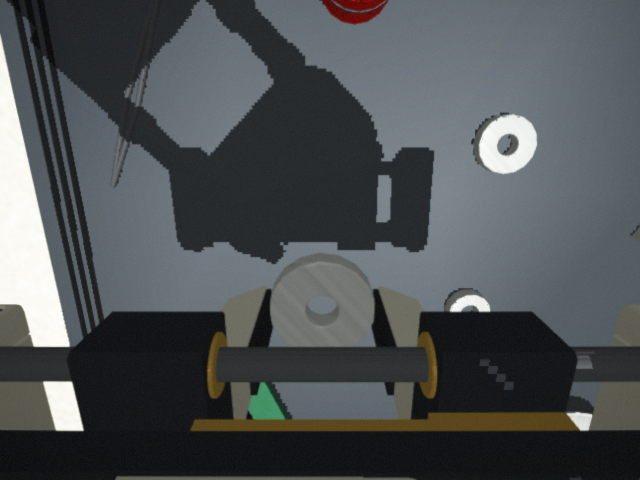

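```bash
python3 -c "
from h import *
m=bot.camera_model('wrist');p=cv2.imread('pics/w9.png')
P=tool()[0]
cv2.imwrite('pics/w9c.png',cv2.resize(p[245:350,240:400],None,fx=5,fy=5,interpolation=cv2.INTER_CUBIC))
print((plane(m,(322,306),P[2]+7.5)-P).round(2)); print((plane(m,(322,299),P[2]+7.5)-P).round(2))
"
```

```text
[0.06 4.94 7.5 ]
[0.06 8.28 7.5 ]
```

View pics/w9c.png

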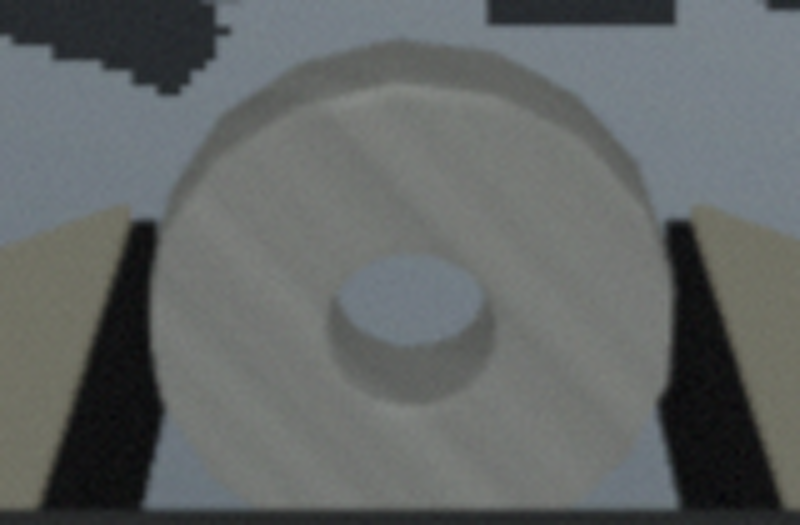

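```bash
python3 -m handwheel '[[[0,0.3,-2,0],[0,0.6,-3.8,0],[0,0.6,-3.8,0],[0,0.6,-3.8,0],[0,0.6,-3.8,0],[0,0.6,-3.8,0],[0,0.6,-3.8,0],[0,0.4,-2.7,0]]]'
python3 -m handwheel '[[[0,0,-2.05,0],[0,0,0,0],[0,0,0,0],[2.6,0,0,0],[0,0,0,0],[0,0,0,0],[0,0,0,0],[0,0,0,0]]]'
python3 -c "
from h import *
togo(456,-10.7,95,0);m=bot.camera_model('wrist');p,d=snap('wrist','w10')
print(proj(m,[[456,-9.2,20],[456,-9.2,84]]))
cv2.imwrite('pics/w10c.png',cv2.resize(p[200:350,220:420,::-1],None,fx=4,fy=4,interpolation=cv2.INTER_CUBIC))
"
```

```text
time: 14.88
tool_pos: [453.9, -29.0, 123.2]
tcp_rot: [-2.002, 1.567, 2.711]
contact_force: [1.1, -0.1, -1.5]
grip_width: 45.0
time: 15.55
tool_pos: [455.3, -12.2, 99.3]
tcp_rot: [1.385, 1.57, -0.187]
contact_force: [0.5, 0.0, -0.8]
grip_width: 45.3
tcp [455.3 -12.2  99.3] jaw deg -0.1 x-axis [ 0.001 -0.    -1.   ] shift cm [ 0.43  0.07 -0.15] F [ 0.5  0.  -0.8] w 45.3 t 15.55
turn about tool x -0.001
[[322.88674396 245.94235372]
 [323.27146625 287.75721653]]
```

View pics/w10c.png

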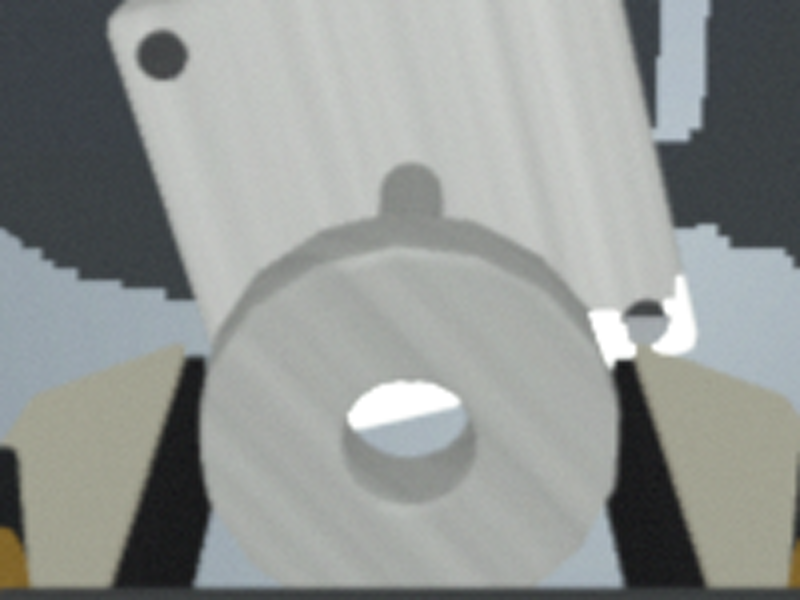

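```bash
python3 -c "
from h import *
m=bot.camera_model('wrist');P=tool()[0]
print(P,'bore',plane(m,(322.3,310),P[2]+7.5),plane(m,(321.5,304.2),P[2]-4.5),'base',plane(m,(322.8,247),20))
"
```

```text
[455.32929646 -12.10269548  99.40232893] bore [455.53436139  -9.08617025 106.90232893] [455.18037719 -12.4583303   94.90232893] base [456.01920887  -9.83068352  20.        ]
```

```bash
python3 -m handwheel '[[[0.5,0.05,0.06,0],[0.5,0,0,0],[0.5,0,0,0],[0.4,0,0,0],[0.4,0,0,0],[0.4,0,0,0],[0,0,0,0],[0,0,0,0]]]'
python3 -c "
from h import *
togo(456,-10.7,25.5,0);m=bot.camera_model('wrist');p,d=snap('wrist','w11')
cv2.imwrite('pics/w11c.png',cv2.resize(p[200:350,220:420,::-1],None,fx=4,fy=4,interpolation=cv2.INTER_CUBIC))
"
```

```text
time: 16.27
tool_pos: [455.2, -12.1, 71.4]
tcp_rot: [-1.895, 1.57, 2.818]
contact_force: [-0.2, 1.6, -1.2]
grip_width: 45.6
tcp [455.2 -12.1  71.4] jaw deg 0.0 x-axis [-0.001  0.    -1.   ] shift cm [ 4.59  0.08 -0.14] F [-0.2  1.6 -1.2] w 45.6 t 16.27
turn about tool x 0.0
```

View pics/w11c.png

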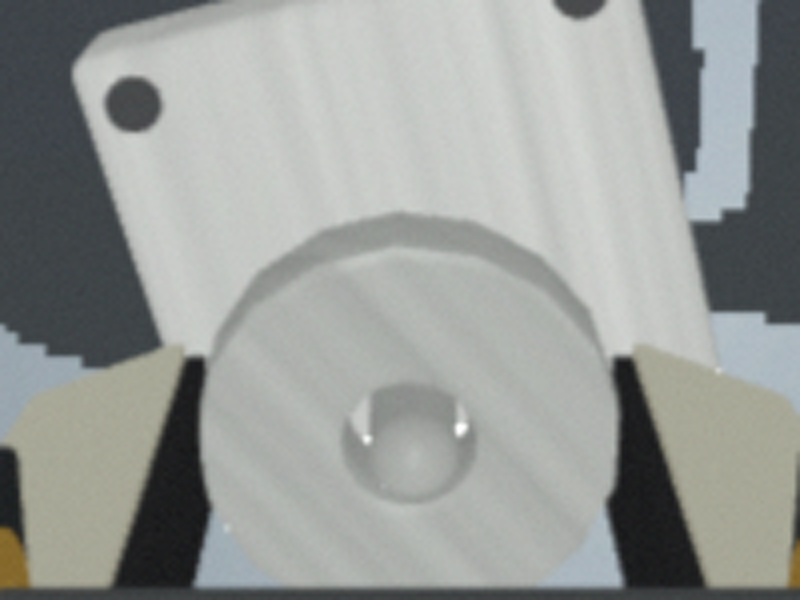

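```bash
python3 -m handwheel '[[[0.8,0,-0.05,0],[0.8,0,0,0],[0.8,0,0,0],[0.8,0,0,0],[0.6,0,0,0],[0.5,0,0,0],[0,0,0,0],[0,0,0,0]]]'
python3 -c "
from h import *
togo(456,-10.7,25.5,0)
"
```

```text
time: 16.98
tool_pos: [455.2, -11.6, 28.4]
tcp_rot: [-1.92, 1.57, 2.792]
contact_force: [0.8, 0.1, -1.4]
grip_width: 45.4
tcp [455.2 -11.6  28.4] jaw deg -0.0 x-axis [-0.001  0.    -1.   ] shift cm [ 0.29  0.08 -0.09] F [ 0.8  0.1 -1.4] w 45.4 t 16.98
turn about tool x -0.0
```

```bash
python3 -m handwheel '[[[0.15,0,0,0],[0.15,0,0,0],[0,0,0,0],[0,0,0,0]]]'
python3 -m handwheel '[[[0,0,0,0],[0,0,0,0],[0,0,0,0],[0,0,0,0],[0,0,0,0],[0,0,0,0]]]' 0.8
python3 -m handwheel '[[[-2,0,0,0],[-3.5,0,0,0],[-3.5,0,0,0],[-3.5,0,0,0],[-3.5,0,0,0],[-2,0,0,0],[-2,0,0,0],[0,0,0,0]]]' 1
python3 -m handwheel '[[[0,0.8,2,0],[0,1.3,3.3,0],[0,1.3,3.3,0],[0,1.3,3.3,0],[0,1.3,3.3,0],[0,1.3,3.2,0],[0,0.8,1.7,0],[0,0,0,0]]]'
python3 -m handwheel '[[[0,0,0,0],[0,0,0,0],[0,0,0,0]]]'
python3 -c "
from h import *
togo(537,-242,5,0);m=bot.camera_model('wrist');print(proj(m,[537,-242,6]))
wring('w12',320,235,40)
mt=bot.camera_model('top');p,d=snap('top','t12')
for u,v in [(409,247),(464,254),(369,201)]: blob(p,mt,u,v,8,th=140)
"
```

```text
time: 17.32
tool_pos: [455.5, -11.6, 25.8]
tcp_rot: [1.668, 1.57, 0.098]
contact_force: [0.2, -0.7, -1.2]
grip_width: 45.3
time: 17.82
tool_pos: [455.4, -11.6, 25.8]
tcp_rot: [2.057, 1.571, 0.486]
contact_force: [0.2, 1.0, 0.0]
grip_width: 73.1
time: 18.48
tool_pos: [457.2, -11.9, 229.7]
tcp_rot: [1.393, 1.563, -0.178]
contact_force: [0.6, 0.3, 0.4]
grip_width: 91.8
time: 19.15
tool_pos: [536.9, -216.2, 223.7]
tcp_rot: [-1.418, 1.57, -2.992]
contact_force: [-0.9, 0.3, 0.4]
grip_width: 91.7
time: 19.4
tool_pos: [535.9, -211.4, 225.4]
tcp_rot: [-2.365, 1.57, 2.349]
contact_force: [0.7, 0.1, 1.3]
grip_width: 91.9
tcp [ 535.9 -211.4  225.4] jaw deg 0.1 x-axis [-0.001  0.001 -1.   ] shift cm [22.04  0.12  3.08] F [0.7 0.1 1.3] w 91.9 t 19.4
turn about tool x 0.001
[[323.15104696 233.36691588]]
(320, 235) px 322.5 234.0 P [ 536.3 -242.1    8. ] diam~ 40.6
(409, 247) px 396.2 258.4 P [ 508.4 -215.6    8. ] diam~ 40.3
(464, 254) px 464.1 252.9 P [ 525.7 -373.1    8. ] diam~ 33.2
(369, 201) px 356.8 210.9 P [ 614.9 -124.5    8. ] diam~ 25.9
```

View pics/w12.png

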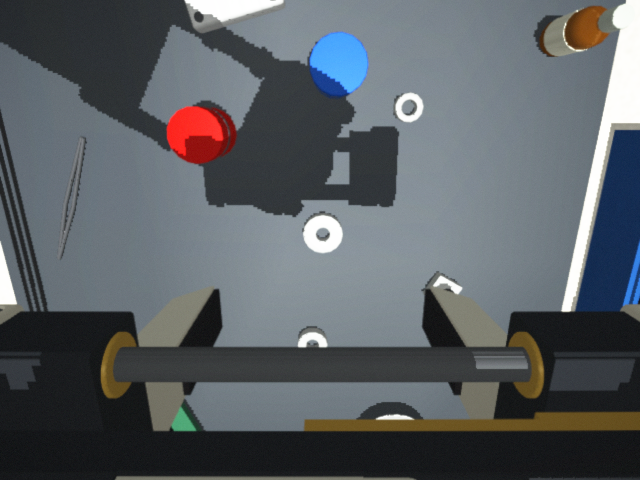

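View pics/t12.png

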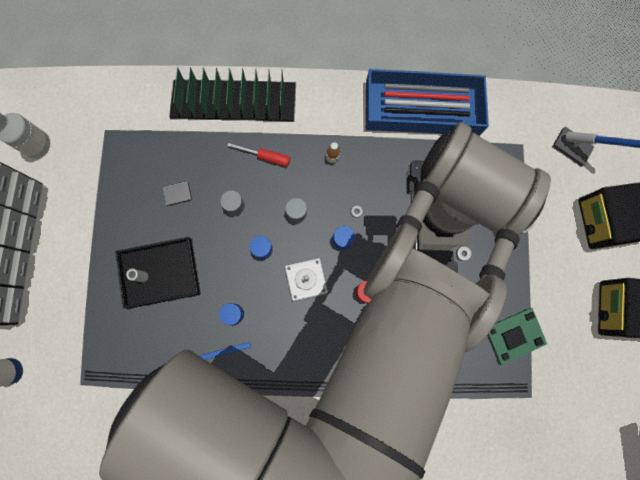

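Spacer47 sits on the spindle. Spacer26 has been knocked from about (639,-152) to about (615,-125). Spacer40 is at wrist pixel (322,234), so I'll pick it now.

```bash
python3 -m handwheel '[[[0,0.04,3.07,0],[3.5,0,0,0],[3.5,0,0,0],[3.5,0,0,0],[3.5,0,0,0],[3.5,0,0,0],[2.2,0,0,0],[0,0,0,0]]]'
python3 -m handwheel '[[[1.2,0,0,0],[1.2,0,0,0],[0,0,0,0],[0,0,0,0],[0,0,0,0]]]'
python3 -m handwheel '[[[0,0,0,0],[0,0,0,0],[0,0,0,0],[0,0,0,0],[0,0,0,0],[0,0,0,0],[0,0,0,0],[0,0,0,0]]]' 0.2
python3 -m handwheel '[[[0,0,0,0],[0,0,0,0]]]'
python3 -m handwheel '[[[-2,0,0,0],[-3,0,0,0],[-3,0,0,0],[-3,0,0,0],[-1,0,0,0],[0,0,0,0],[0,0,0,0],[0,0,0,0]]]'
cat >> h.py <<'E'
def held(name,dz=7.5):
    m=bot.camera_model('wrist');p,d=snap(name=name,n='wrist')
    cv2.imwrite(f'pics/{name}c.png',cv2.resize(p[200:350,220:420,::-1],None,fx=4,fy=4,interpolation=cv2.INTER_CUBIC))
    return m,p
def cropdy(cu,cv,dz=7.5):
    m=bot.camera_model('wrist');P=tool()[0]
    print('bore-tcp',(plane(m,(220+cu/4,200+cv/4),P[2]+dz)-P).round(2))
E
python3 -c "
from h import *
togo(456,-11,100,0);held('w13')
"
```

```text
time: 20.17
tool_pos: [533.9, -240.8, 24.1]
tcp_rot: [-2.139, 1.562, 2.574]
contact_force: [-1.1, 0.6, 0.2]
grip_width: 91.9
time: 20.58
tool_pos: [537.4, -243.6, 5.7]
tcp_rot: [1.064, 1.569, -0.507]
contact_force: [0.1, 0.6, 0.0]
grip_width: 91.9
time: 21.25
tool_pos: [536.8, -243.3, 4.7]
tcp_rot: [-3.122, 1.571, 1.59]
contact_force: [-0.1, -1.2, -0.4]
grip_width: 43.3
time: 21.42
tool_pos: [536.7, -243.3, 4.7]
tcp_rot: [-2.785, 1.571, 1.927]
contact_force: [-0.4, -0.5, -0.4]
grip_width: 38.3
time: 22.08
tool_pos: [535.7, -242.7, 122.6]
tcp_rot: [-2.145, 1.567, 2.567]
contact_force: [0.2, 0.1, -1.4]
grip_width: 38.8
tcp [ 535.7 -242.7  122.6] jaw deg 0.0 x-axis [-0.003  0.002 -1.   ] shift cm [  2.33  -7.96 -23.17] F [ 0.2  0.1 -1.4] w 38.8 t 22.08
turn about tool x 0.0
```

View pics/w13c.png

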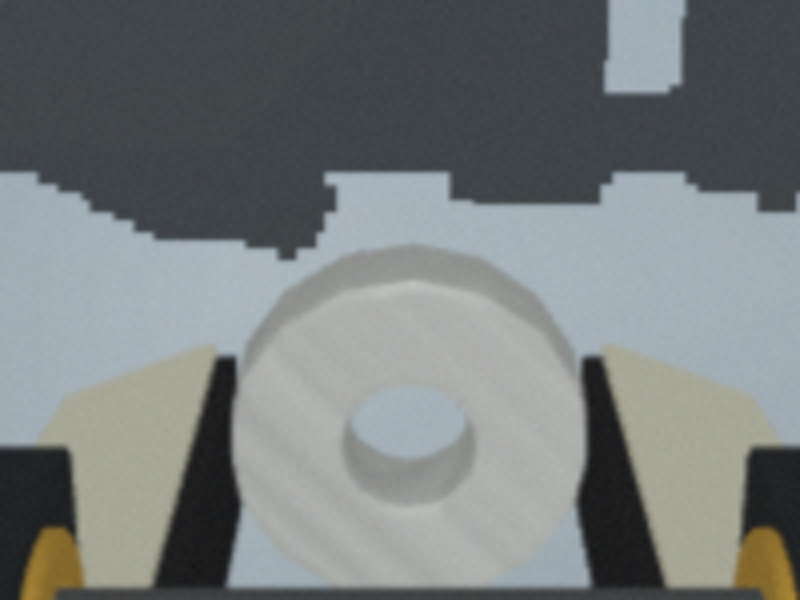

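```bash
python3 -m handwheel '[[[0,-0.7,-2,0],[0,-1.3,-3.8,0],[0,-1.3,-3.8,0],[0,-1.3,-3.8,0],[0,-1.3,-3.8,0],[0,-1.3,-3.6,0],[0,-0.9,-2.3,0],[0,0,0,0]]]'
python3 -m handwheel '[[[0,0,0,0],[0,0,0,0],[2.3,0,0,0],[0,0,0,0],[0,0,0,0],[0,0,0,0]]]'
python3 -c "
from h import *
togo(455.5,-11.7,37.8,0);held('w14')
"
```

```text
time: 22.8
tool_pos: [452.4, -8.3, 123.2]
tcp_rot: [-1.956, 1.565, 2.76]
contact_force: [-0.2, 0.5, -1.2]
grip_width: 38.7
time: 23.3
tool_pos: [456.1, -13.1, 101.8]
tcp_rot: [-1.872, 1.57, 2.839]
contact_force: [0.6, -0.1, -1.2]
grip_width: 38.5
tcp [456.1 -13.1 101.8] jaw deg -0.1 x-axis [-0.  0. -1.] shift cm [ 6.4  -0.05 -0.14] F [ 0.6 -0.1 -1.2] w 38.5 t 23.3
turn about tool x -0.001
```

View pics/w14c.png

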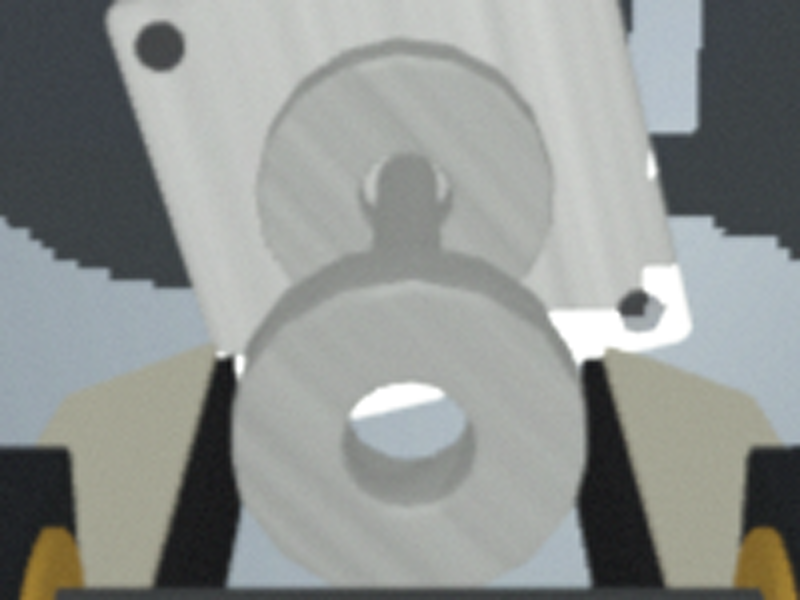

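```bash
python3 -m handwheel '[[[0.5,-0.05,-0.12,0],[0.5,0,0,0],[0.5,0,0,0],[0.5,0,0,0],[0.4,0,0,0],[0.4,0,0,0],[0,0,0,0],[0,0,0,0]]]'
python3 -c "
from h import *
togo(455.5,-11.7,37.8,0)"
python3 -m handwheel '[[[0.6,0,0,0],[0.6,0,0,0],[0.6,0,0,0],[0.6,0,0,0],[0.6,0,0,0],[0.3,0,0,0],[0,0,0,0],[0,0,0,0]]]'
python3 -c "
from h import *
togo(455.5,-11.7,37.8,0);held('w15')
"
```

```text
time: 24.02
tool_pos: [455.1, -11.1, 73.4]
tcp_rot: [-1.889, 1.57, 2.823]
contact_force: [0.1, 1.3, -0.8]
grip_width: 38.2
tcp [455.1 -11.1  73.4] jaw deg 0.0 x-axis [-0.001  0.    -1.   ] shift cm [3.56 0.04 0.06] F [ 0.1  1.3 -0.8] w 38.2 t 24.02
turn about tool x 0.0
time: 24.68
tool_pos: [455.2, -11.1, 40.5]
tcp_rot: [-1.894, 1.57, 2.818]
contact_force: [0.1, -0.2, -1.4]
grip_width: 38.7
tcp [455.2 -11.1  40.5] jaw deg 0.0 x-axis [-0.  0. -1.] shift cm [0.27 0.03 0.06] F [ 0.1 -0.2 -1.4] w 38.7 t 24.68
turn about tool x 0.0
```

View pics/w15c.png

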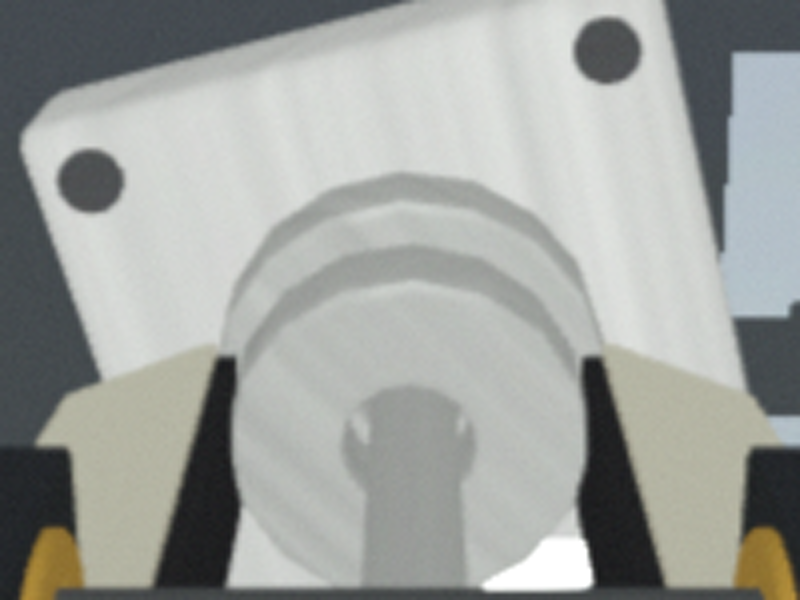

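```bash
python3 -m handwheel '[[[0.15,0,0,0],[0.12,0,0,0],[0,0,0,0],[0,0,0,0]]]'
python3 -m handwheel '[[[0,0,0,0],[0,0,0,0],[0,0,0,0],[0,0,0,0],[0,0,0,0],[0,0,0,0]]]' 0.7
python3 -m handwheel '[[[-2,0,0,0],[-3.5,0,0,0],[-3.5,0,0,0],[-3.5,0,0,0],[-3.5,0,0,0],[-1.8,0,0,0],[-1,0,0,0],[0,0,0,0]]]' 1
python3 -m handwheel '[[[0,0.5,2.5,0],[0,0.8,3.8,0],[0,0.8,3.8,0],[0,0.8,3.8,0],[0,0.8,3.8,0],[0,0.8,3.8,0],[0,0.8,3.8,0],[0,0.8,3.8,0]]]'
python3 -m handwheel '[[[0,0.7,2.5,0],[0,0.2,1.3,0],[0,0,0,0],[0,0,0,0],[0,0,0,0],[0,0,0,0],[0,0,0,0],[0,0,0,0]]]'
python3 -c "
from h import *
togo(525,-371,5,0);m=bot.camera_model('wrist');print(proj(m,[525,-371,6]))
wring('w16',320,235,40)
mt=bot.camera_model('top');p,d=snap('top','t16')
"
```

```text
time: 25.07
tool_pos: [455.3, -11.1, 38.1]
tcp_rot: [2.049, 1.571, 0.478]
contact_force: [0.6, 0.3, 0.0]
grip_width: 38.5
time: 25.57
tool_pos: [455.3, -11.1, 38.1]
tcp_rot: [1.915, 1.571, 0.344]
contact_force: [0.1, -0.4, 0.2]
grip_width: 64.2
time: 26.23
tool_pos: [456.4, -11.3, 228.5]
tcp_rot: [1.396, 1.565, -0.175]
contact_force: [0.3, -0.4, -0.0]
grip_width: 91.7
time: 26.9
tool_pos: [515.8, -303.8, 224.4]
tcp_rot: [-2.306, 1.568, 2.407]
contact_force: [1.0, 0.4, -0.5]
grip_width: 92.1
time: 27.57
tool_pos: [525.4, -339.2, 226.4]
tcp_rot: [1.195, 1.57, -0.375]
contact_force: [0.1, -0.1, -0.3]
grip_width: 92.2
tcp [ 525.4 -339.2  226.4] jaw deg 0.1 x-axis [ 0. -0. -1.] shift cm [22.14 -0.05  3.17] F [ 0.1 -0.1 -0.3] w 92.2 t 27.57
turn about tool x 0.001
[[321.4417863  234.00055427]]
(320, 235) px 321.5 233.2 P [ 525.  -369.6    8. ] diam~ 32.4
```

View pics/w16.png

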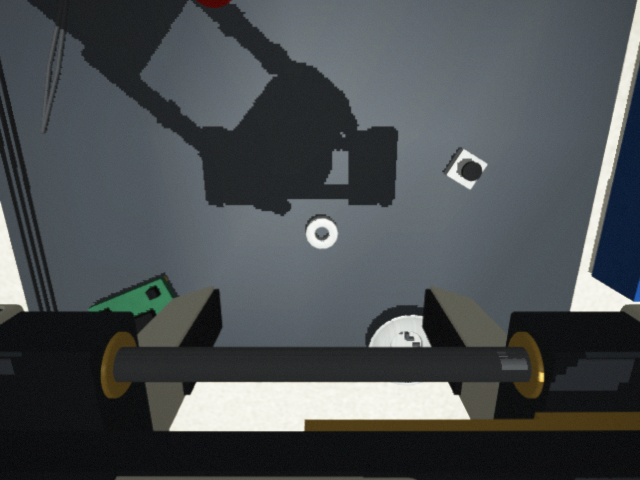

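View pics/t16.png

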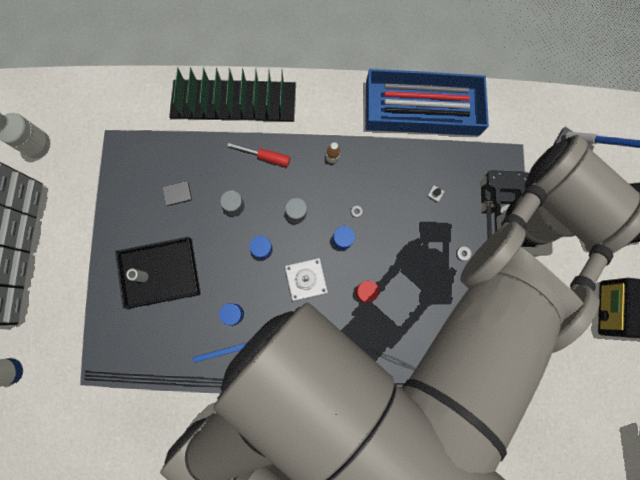

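```bash
python3 -m handwheel '[[[0,-0.04,3.04,0],[3.5,0,0,0],[3.5,0,0,0],[3.5,0,0,0],[3.5,0,0,0],[3.5,0,0,0],[2.2,0,0,0],[0,0,0,0]]]'
python3 -m handwheel '[[[1.2,0,0,0],[1.2,0,0,0],[0.1,0,0,0],[0,0,0,0],[0,0,0,0]]]'
python3 -m handwheel '[[[0,0,0,0],[0,0,0,0],[0,0,0,0],[0,0,0,0],[0,0,0,0],[0,0,0,0],[0,0,0,0],[0,0,0,0]]]' 0.15
python3 -m handwheel '[[[0,0,0,0],[0,0,0,0],[0,0,0,0]]]'
python3 -m handwheel '[[[-2,0,0,0],[-3,0,0,0],[-3,0,0,0],[-3,0,0,0],[-1,0,0,0],[0,0,0,0],[0,0,0,0],[0,0,0,0]]]'
python3 -c "
from h import *
togo(455.2,-11.1,100,0);held('w17')
"
```

```text
time: 28.33
tool_pos: [522.2, -368.0, 23.5]
tcp_rot: [-2.309, 1.561, 2.404]
contact_force: [-1.0, 1.2, -0.3]
grip_width: 91.7
time: 28.75
tool_pos: [525.4, -371.0, 5.0]
tcp_rot: [0.883, 1.569, -0.688]
contact_force: [0.0, -1.0, 0.4]
grip_width: 91.7
time: 29.42
tool_pos: [524.9, -370.5, 4.0]
tcp_rot: [2.509, 1.571, 0.938]
contact_force: [0.5, 0.0, 0.5]
grip_width: 43.0
time: 29.67
tool_pos: [524.9, -370.5, 3.9]
tcp_rot: [2.796, 1.571, 1.225]
contact_force: [1.5, -0.5, -0.7]
grip_width: 31.2
time: 30.33
tool_pos: [523.9, -369.7, 121.7]
tcp_rot: [-2.325, 1.567, 2.388]
contact_force: [-0.8, 0.2, -0.5]
grip_width: 31.9
tcp [ 523.9 -369.7  121.7] jaw deg 0.0 x-axis [-0.003  0.003 -1.   ] shift cm [  2.28  -6.87 -35.86] F [-0.8  0.2 -0.5] w 31.9 t 30.33
turn about tool x 0.0
```

View pics/w17c.png

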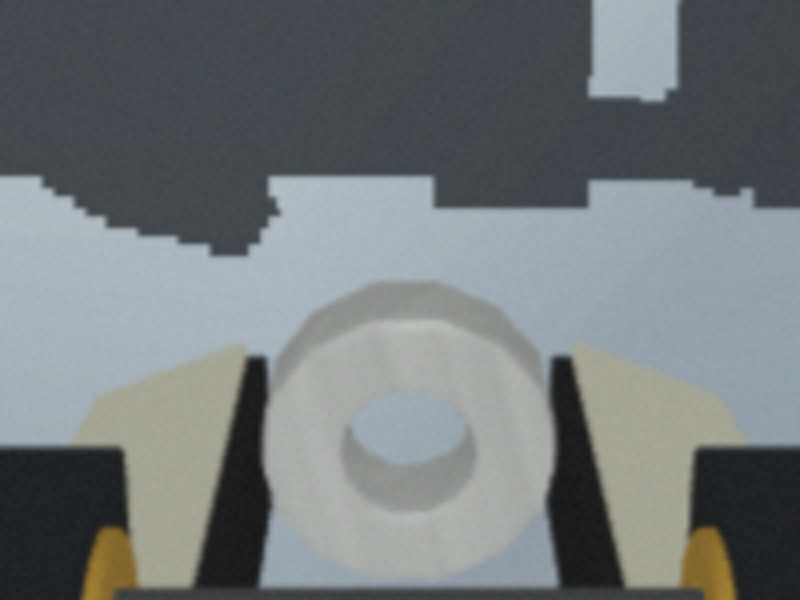

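```bash
python3 -m handwheel '[[[0,-0.4,-2,0],[0,-0.75,-3.8,0],[0,-0.75,-3.8,0],[0,-0.75,-3.8,0],[0,-0.75,-3.8,0],[0,-0.75,-3.8,0],[0,-0.75,-3.8,0],[0,-0.75,-3.8,0]]]'
python3 -m handwheel '[[[0,-0.75,-3.8,0],[0,-0.35,-2.3,0],[0,-0.2,-1.3,0],[0,0,0,0],[0,0,0,0],[2.1,0,0,0],[0,0,0,0],[0,0,0,0]]]'
python3 -m handwheel '[[[0,0,0,0],[0,0,0,0]]]'
python3 -c "
from h import *
togo(455.2,-10.3,48.5,0);held('w18')
"
```

```text
time: 31.05
tool_pos: [466.8, -82.6, 122.5]
tcp_rot: [-1.973, 1.568, 2.739]
contact_force: [0.3, 0.5, -0.2]
grip_width: 31.6
time: 31.72
tool_pos: [454.6, -11.3, 102.0]
tcp_rot: [-1.739, 1.567, 2.972]
contact_force: [0.4, 0.1, -0.7]
grip_width: 31.5
time: 31.88
tool_pos: [455.8, -11.1, 103.5]
tcp_rot: [1.408, 1.57, -0.164]
contact_force: [-0.5, 0.2, 0.2]
grip_width: 31.6
tcp [455.8 -11.1 103.5] jaw deg -0.0 x-axis [ 0.001 -0.    -1.   ] shift cm [ 5.5  -0.06 -0.09] F [-0.5  0.2  0.2] w 31.6 t 31.88
turn about tool x -0.001
```

View pics/w18c.png

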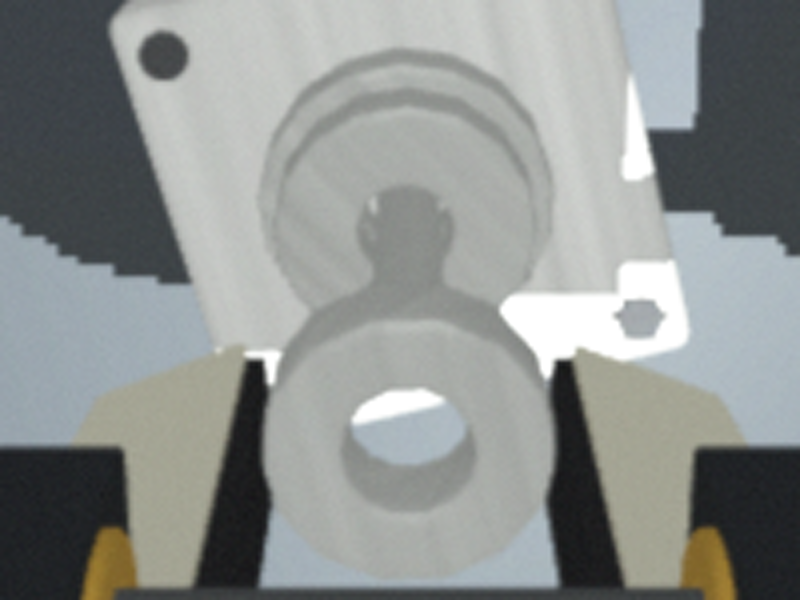

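```bash
python3 -m handwheel '[[[0.5,-0.04,-0.08,0],[0.5,0,0,0],[0.5,0,0,0],[0.5,0,0,0],[0.4,0,0,0],[0.4,0,0,0],[0,0,0,0],[0,0,0,0]]]'
python3 -c "
from h import *
togo(455.5,-11.7,48.5,0)"
python3 -m handwheel '[[[0.5,0,0,0],[0.5,0,0,0],[0.5,0,0,0],[0.5,0,0,0],[0.3,0,0,0],[0.2,0,0,0],[0,0,0,0],[0,0,0,0]]]'
python3 -c "
from h import *
togo(455.5,-11.7,48.5,0);held('w19')
"
```

```text
time: 32.6
tool_pos: [454.9, -10.0, 74.7]
tcp_rot: [-0.99, 1.57, -2.561]
contact_force: [0.6, -3.7, -2.3]
grip_width: 31.4
tcp [454.9 -10.   74.7] jaw deg 0.0 x-axis [-0. -0. -1.] shift cm [2.62 0.06 0.17] F [ 0.6 -3.7 -2.3] w 31.4 t 32.6
turn about tool x 0.0
time: 33.27
tool_pos: [455.0, -9.9, 49.7]
tcp_rot: [-0.624, 1.571, -2.195]
contact_force: [1.0, -4.4, -3.6]
grip_width: 31.6
tcp [455.   -9.9  49.7] jaw deg 0.0 x-axis [-0. -0. -1.] shift cm [0.12 0.05 0.18] F [ 1.  -4.4 -3.6] w 31.6 t 33.27
turn about tool x 0.0
```

View pics/w19c.png

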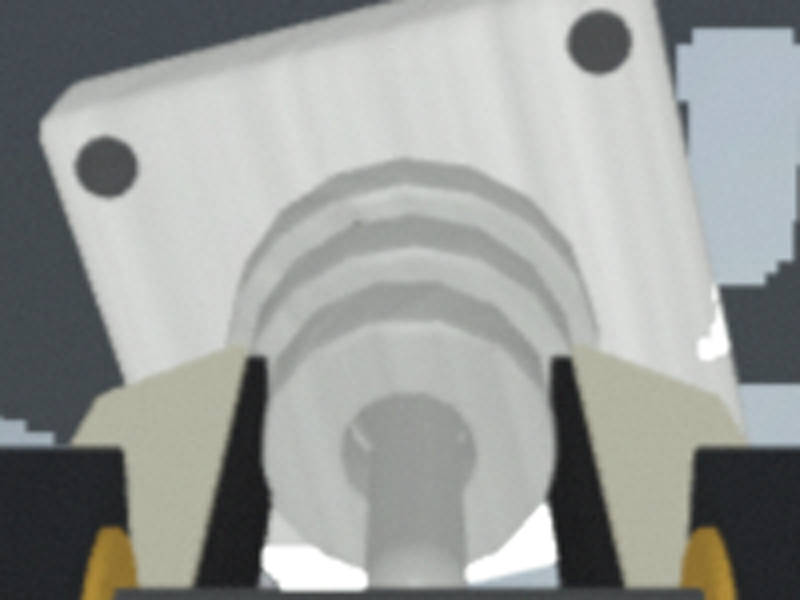

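```bash
python3 -m handwheel '[[[0,0,0.12,0],[0.1,0,0,0],[0.1,0,0,0],[0,0,0,0],[0,0,0,0]]]'
python3 -m handwheel '[[[0,0,0,0],[0,0,0,0],[0,0,0,0],[0,0,0,0],[0,0,0,0],[0,0,0,0]]]' 0.6
python3 -m handwheel '[[[-2,0,0,0],[-3.5,0,0,0],[-3.5,0,0,0],[-3.5,0,0,0],[-3.2,0,0,0],[-1.3,0,0,0],[-0.8,0,0,0],[0,0,0,0]]]' 1
python3 -m handwheel '[[[0,0,0,0],[0,0,0,0]]]'
python3 -c "
from h import *
togo(614,-90,226,0);held('w20')
mt=bot.camera_model('top');p,d=snap('top','t20')
for u,v in [(357,211)]: blob(p,mt,u,v,8,18,th=140)
"
```

```text
time: 33.73
tool_pos: [454.7, -10.6, 47.9]
tcp_rot: [-2.251, 1.57, 2.461]
contact_force: [0.2, 0.2, -1.6]
grip_width: 31.6
time: 34.23
tool_pos: [455.0, -10.9, 48.0]
tcp_rot: [2.188, 1.571, 0.618]
contact_force: [-0.3, -0.6, -0.5]
grip_width: 55.3
time: 34.9
tool_pos: [455.6, -11.0, 227.3]
tcp_rot: [1.411, 1.568, -0.159]
contact_force: [0.8, -0.4, -0.7]
grip_width: 91.7
time: 35.07
tool_pos: [454.1, -10.8, 224.5]
tcp_rot: [-1.79, 1.568, 2.922]
contact_force: [0.1, -0.2, 0.4]
grip_width: 91.7
tcp [454.1 -10.8 224.5] jaw deg -0.0 x-axis [-0.003  0.001 -1.   ] shift cm [-0.2  15.99  7.92] F [ 0.1 -0.2  0.4] w 91.7 t 35.07
turn about tool x -0.0
(357, 211) px 356.8 210.6 P [ 615.6 -124.4    8. ] diam~ 25.2
```

View pics/w20.png

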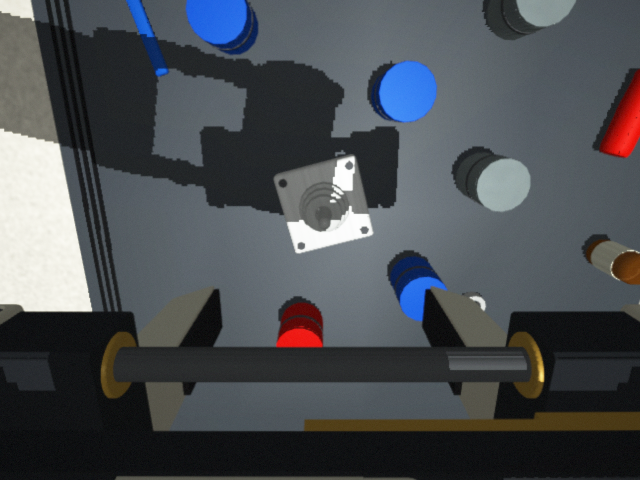

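Three rings are stacked on the spindle, seen at (322,215). Spacer26 lies by the blue decoy, so I'll approach it with narrowed fingers.

```bash
python3 -m handwheel '[[[0,2,1,0],[0,3.2,1.6,0],[0,3.2,1.6,0],[0,3.2,1.6,0],[0,2.8,1.4,0],[0,1.6,0.9,0],[0,0,0,0],[0,0,0,0]]]' 0.55
python3 -m handwheel '[[[0,0,0,0],[0,0,0,0],[0,0,0,0]]]'
python3 -c "
from h import *
togo(614,-122,5,0);m=bot.camera_model('wrist');print(proj(m,[614,-122,6]))
wring('w21',320,235,20)
"
```

```text
time: 35.83
tool_pos: [614.7, -92.2, 223.9]
tcp_rot: [-1.899, 1.567, 2.813]
contact_force: [-0.9, -0.2, 0.4]
grip_width: 50.8
time: 36.08
tool_pos: [614.3, -91.3, 226.3]
tcp_rot: [3.021, 1.571, 1.451]
contact_force: [-0.2, 0.3, 0.1]
grip_width: 50.2
tcp [614.3 -91.3 226.3] jaw deg 0.0 x-axis [ 0.  0. -1.] shift cm [22.13 -0.03  3.07] F [-0.2  0.3  0.1] w 50.2 t 36.08
turn about tool x 0.001
[[321.65105878 233.03381511]]
(320, 235) px 322.3 233.1 P [ 614.7 -121.4    8. ] diam~ 25.4
```

View pics/w21.png

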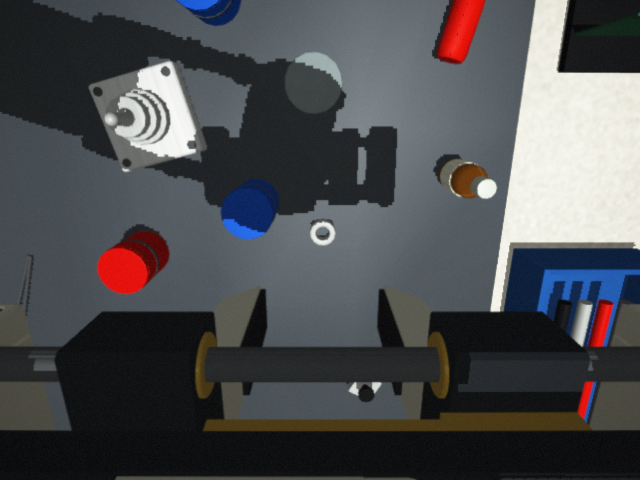

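```bash
python3 -m handwheel '[[[0,0.04,3.02,0],[3,0,0,0],[3.2,0,0,0],[3.2,0,0,0],[3.2,0,0,0],[3.2,0,0,0],[2.2,0,0,0],[0,0,0,0]]]'
python3 -m handwheel '[[[2,0,0,0],[1.2,0,0,0],[1,0,0,0],[0.2,0,0,0],[0,0,0,0],[0,0,0,0]]]'
python3 -m handwheel '[[[0,0,0,0],[0,0,0,0],[0,0,0,0],[0,0,0,0],[0,0,0,0],[0,0,0,0]]]' 0.1
python3 -m handwheel '[[[-2,0,0,0],[-3,0,0,0],[-3,0,0,0],[-3,0,0,0],[-1,0,0,0],[0,0,0,0],[0,0,0,0],[0,0,0,0]]]'
python3 -c "
from h import *
togo(455.2,-11.0,105,0);held('w22')
"
```

```text
time: 36.8
tool_pos: [612.0, -120.8, 41.3]
tcp_rot: [-1.897, 1.562, 2.816]
contact_force: [-0.9, -0.3, 0.0]
grip_width: 50.3
time: 37.3
tool_pos: [615.9, -122.2, 2.9]
tcp_rot: [1.348, 1.569, -0.223]
contact_force: [0.4, -0.0, 0.7]
grip_width: 50.3
time: 37.8
tool_pos: [615.5, -122.2, 2.4]
tcp_rot: [1.442, 1.57, -0.128]
contact_force: [-0.8, 0.5, 2.9]
grip_width: 24.7
time: 38.47
tool_pos: [614.2, -121.8, 119.9]
tcp_rot: [-1.917, 1.567, 2.796]
contact_force: [-0.7, 0.1, -0.6]
grip_width: 25.0
tcp [ 614.2 -121.8  119.9] jaw deg -0.0 x-axis [-0.003  0.001 -1.   ] shift cm [  1.56 -15.9  -11.08] F [-0.7  0.1 -0.6] w 25.0 t 38.47
turn about tool x -0.0
```

View pics/w22c.png

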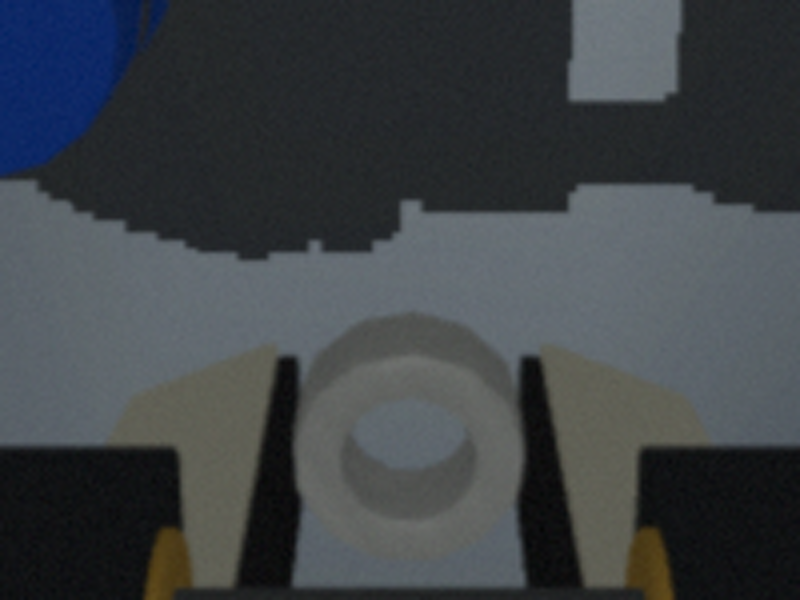

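```bash
python3 -c "
from h import *
cropdy(408,459,9.8);cropdy(409,443,7.5);cropdy(408,450,8.2)
"
```

```text
bore-tcp [0.09 2.   9.8 ]
bore-tcp [0.19 2.69 7.5 ]
bore-tcp [0.09 2.22 8.2 ]
```

```bash
python3 -m handwheel '[[[0,-1.5,-1,0],[0,-3,-2.1,0],[0,-3,-2.1,0],[0,-3,-2.1,0],[0,-2.8,-2,0],[0,-1.9,-1.3,0],[0,-0.83,-0.54,0],[0,0,0,0]]]'
python3 -m handwheel '[[[0,0,0,0],[1.8,0,0,0],[0,0,0,0],[0,0,0,0],[0,0,0,0],[0,0,0,0]]]'
python3 -c "
from h import *
togo(455.2,-10.8,59,0);held('w23')
"
```

```text
time: 39.18
tool_pos: [453.0, -9.6, 121.1]
tcp_rot: [-1.811, 1.568, 2.903]
contact_force: [-0.3, -0.8, -0.9]
grip_width: 24.6
time: 39.68
tool_pos: [455.8, -11.1, 104.3]
tcp_rot: [1.497, 1.57, -0.075]
contact_force: [-1.0, 0.2, -0.7]
grip_width: 24.6
tcp [455.8 -11.1 104.3] jaw deg -0.0 x-axis [ 0.001 -0.    -1.   ] shift cm [ 4.53 -0.06 -0.03] F [-1.   0.2 -0.7] w 24.6 t 39.68
turn about tool x -0.0
```

View pics/w23c.png

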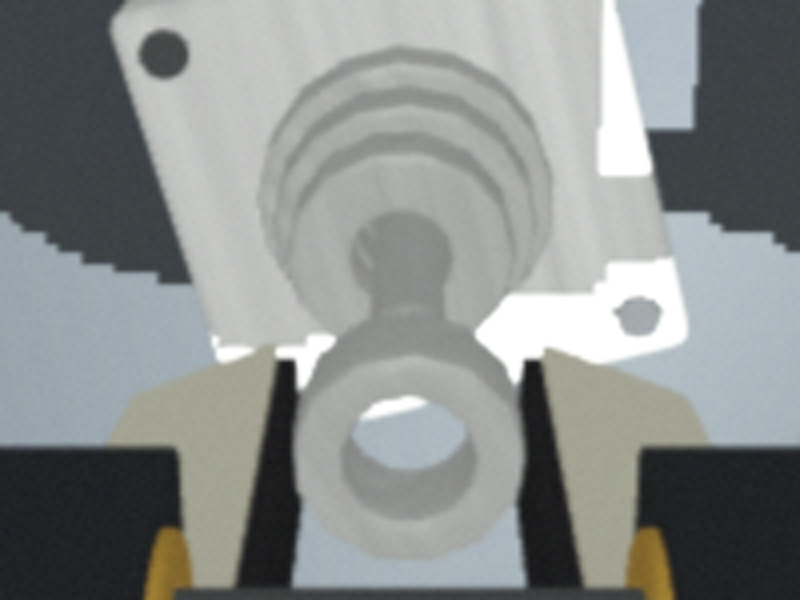

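```bash
python3 -m handwheel '[[[0.5,0,0,0],[0.5,0,0,0],[0.5,0,0,0],[0.5,0,0,0],[0.4,0,0,0],[0.4,0,0,0],[0,0,0,0],[0,0,0,0]]]'
python3 -m handwheel '[[[0.4,0,0,0],[0.4,0,0,0],[0.4,0,0,0],[0.3,0,0,0],[0,0,0,0],[0,0,0,0],[0,0,0,0]]]'
python3 -c "
from h import *
togo(455.5,-10.8,58.5,0);held('w24')
"
```

```text
time: 40.4
tool_pos: [454.9, -10.7, 75.7]
tcp_rot: [-1.941, 1.57, 2.771]
contact_force: [-0.4, -0.3, -0.5]
grip_width: 24.7
time: 40.98
tool_pos: [455.1, -10.7, 61.0]
tcp_rot: [2.117, 1.571, 0.546]
contact_force: [-0.6, -0.1, -0.3]
grip_width: 24.2
tcp [455.1 -10.7  61. ] jaw deg 0.0 x-axis [ 0.  0. -1.] shift cm [0.25 0.04 0.01] F [-0.6 -0.1 -0.3] w 24.2 t 40.98
turn about tool x 0.0
```

View pics/w24c.png

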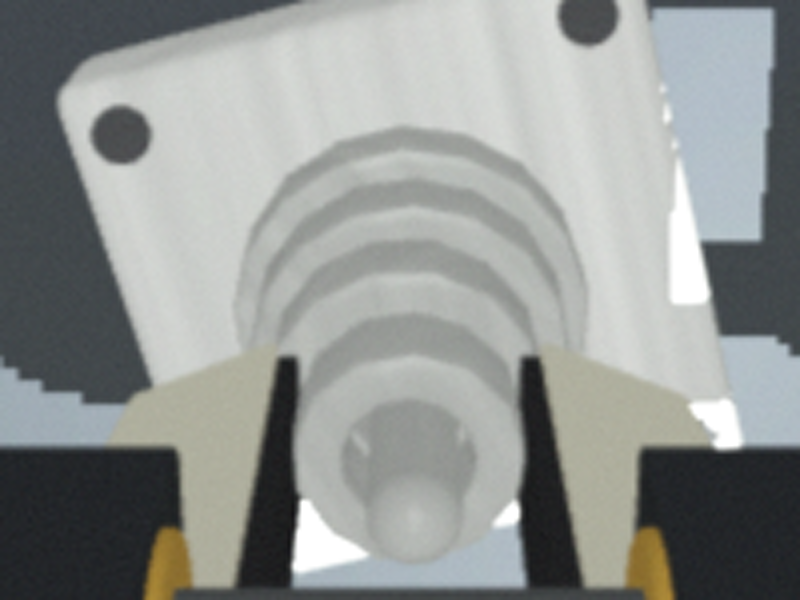

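```bash
python3 -m handwheel '[[[0.12,0,0,0],[0.1,0,0,0],[0,0,0,0],[0,0,0,0]]]'
python3 -m handwheel '[[[0,0,0,0],[0,0,0,0],[0,0,0,0],[0,0,0,0],[0,0,0,0],[0,0,0,0]]]' 0.5
python3 -m handwheel '[[[-2,0,0,0],[-3.3,0,0,0],[-3.3,0,0,0],[-3.3,0,0,0],[-2.6,0,0,0],[-1.3,0,0,0],[-0.8,0,0,0],[0,0,0,0]]]' 1
python3 -m handwheel '[[[0,2,-0.7,0],[0,3.6,-1.4,0],[0,3.6,-1.4,0],[0,3.6,-1.4,0],[0,2.2,-0.9,0],[0,0,0,0],[0,0,0,0],[0,0,0,0]]]'
python3 -c "
from h import *
m=bot.camera_model('wrist');togo(606,15,30,0);p,d=snap('wrist','w25');print(proj(m,[606,15,56]));np.save('pics/w25.npy',d)
p,d=snap('top','t25')
cv2.imwrite('pics/t25c.png',cv2.resize(p[180:320,200:420,::-1],None,fx=3.6,fy=3.6,interpolation=cv2.INTER_CUBIC))
"
```

```text
time: 41.37
tool_pos: [455.0, -10.7, 58.8]
tcp_rot: [-2.723, 1.571, 1.99]
contact_force: [0.8, 1.2, 0.0]
grip_width: 24.6
time: 41.87
tool_pos: [455.1, -10.7, 58.8]
tcp_rot: [1.813, 1.571, 0.242]
contact_force: [-0.3, -0.3, -1.0]
grip_width: 45.8
time: 42.53
tool_pos: [455.7, -10.8, 226.2]
tcp_rot: [1.411, 1.568, -0.16]
contact_force: [-0.7, -0.0, -0.2]
grip_width: 90.9
time: 43.2
tool_pos: [604.0, 47.1, 223.1]
tcp_rot: [-1.582, 1.567, 3.13]
contact_force: [-0.2, 0.5, -0.1]
grip_width: 91.8
tcp [604.   47.1 223.1] jaw deg 0.0 x-axis [-0.003  0.    -1.   ] shift cm [19.31  0.27  3.22] F [-0.2  0.5 -0.1] w 91.8 t 43.2
turn about tool x 0.0
[[324.90293735 251.83422689]]
```

View pics/w25.png

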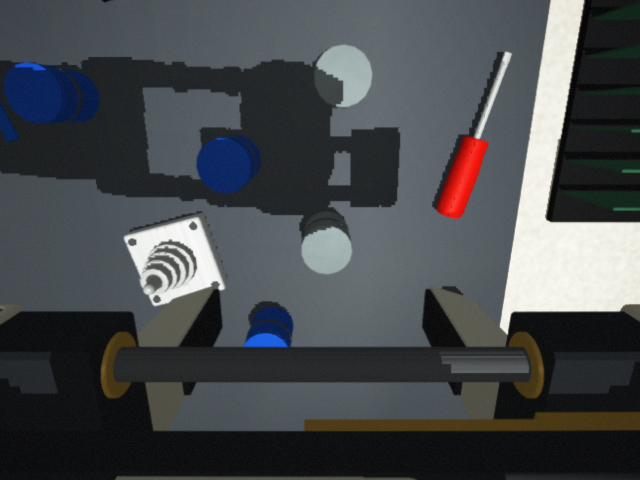

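View pics/t25c.png

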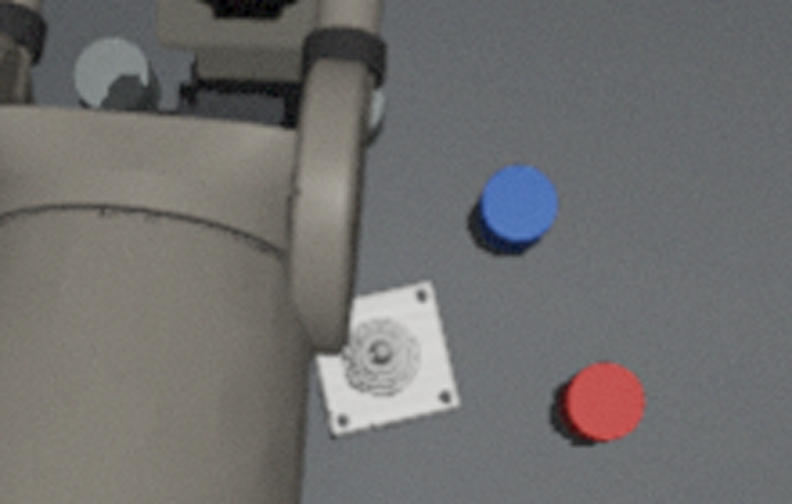

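```bash
python3 -m handwheel '[[[0,0.2,3.1,0],[0,0,0,0],[3,0,0,0],[3.2,0,0,0],[3.2,0,0,0],[3.2,0,0,0],[2,0,0,0],[0,0,0,0]]]'
python3 -m handwheel '[[[2,0,0,0],[1.5,0,0,0],[1.3,0,0,0],[0,0,0,0],[0,0,0,0],[0,0,0,0]]]'
python3 -m handwheel '[[[0,0,0,0],[0,0,0,0],[0,0,0,0],[0,0,0,0],[0,0,0,0],[0,0,0,0],[0,0,0,0],[0,0,0,0]]]' 0.3
python3 -m handwheel '[[[-1.5,0,0,0],[-2.5,0,0,0],[-2,0,0,0],[0,0,0,0],[0,0,0,0],[0,0,0,0],[0,0,0,0],[0,0,0,0]]]'
python3 -m handwheel '[[[0,0,0,0],[0,0,0,0],[0,0,0,0]]]'
python3 -c "
from h import *
togo(455,-11,150,0);held('w26')
for i in range(5):
  bot.capture('top'); print(np.round(bot.get_obs()['contact_force'],2))
"
```

```text
time: 43.97
tool_pos: [603.4, 16.2, 74.6]
tcp_rot: [-1.676, 1.562, 3.036]
contact_force: [-0.9, 0.4, -0.7]
grip_width: 91.8
time: 44.47
tool_pos: [608.0, 16.1, 32.8]
tcp_rot: [1.505, 1.568, -0.066]
contact_force: [-0.4, -0.6, 0.6]
grip_width: 91.7
time: 45.13
tool_pos: [607.1, 16.3, 30.8]
tcp_rot: [-2.783, 1.571, 1.93]
contact_force: [1.0, -0.1, -0.2]
grip_width: 45.7
time: 45.8
tool_pos: [606.2, 16.3, 89.3]
tcp_rot: [-1.706, 1.568, 3.006]
contact_force: [0.2, 0.7, -0.1]
grip_width: 45.8
time: 46.05
tool_pos: [606.9, 16.3, 90.4]
tcp_rot: [-1.792, 1.57, 2.92]
contact_force: [0.3, 0.6, -1.6]
grip_width: 45.7
tcp [606.9  16.3  90.4] jaw deg -0.0 x-axis [-0.001  0.    -1.   ] shift cm [ -5.95 -15.19   2.73] F [ 0.3  0.6 -1.6] w 45.7 t 46.05
turn about tool x -0.0
[-0.78 -0.35 -0.66]
[ 0.71 -0.07 -1.18]
[-0.01 -0.52 -1.4 ]
[ 0.04  0.15 -1.04]
[-0.1  -0.35 -0.91]
```

View pics/w26.png

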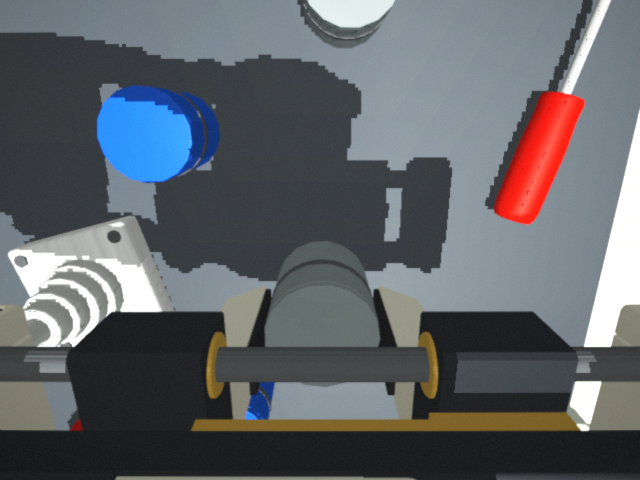

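About -1.05 N, which is roughly 0.107 kg, so this one is the lighter weight. It goes to the tray, on the end away from the sleeve.

```bash
python3 -m handwheel '[[[-2,0,0,0],[-2,0,0,0],[0,-1,-1.8,0],[0,-1.9,-3.4,0],[0,-1.9,-3.4,0],[0,-1.9,-3.4,0],[0,-1.9,-3.4,0],[0,-1.9,-3.4,0]]]'
python3 -m handwheel '[[[0,-1.9,-3.4,0],[0,-1.2,-2.0,0],[0,-0.5,-1.17,0],[0,0,0,0],[2.5,0,0,0],[2,0,0,0],[0,0,0,0],[0,0,0,0]]]'
python3 -m handwheel '[[[0,0,0,0],[0,0,0,0]]]'
python3 -c "
from h import *
togo(466,270,37,0);held('w27')
for i in range(3):
  bot.capture('top'); print(np.round(bot.get_obs()['contact_force'],2))
p,d=snap('top','t27')
"
```

```text
time: 47.02
tool_pos: [501.0, 205.6, 131.1]
tcp_rot: [2.054, 1.57, 0.482]
contact_force: [0.9, -0.2, -0.4]
grip_width: 45.4
time: 47.68
tool_pos: [466.4, 268.7, 85.3]
tcp_rot: [-1.057, 1.569, -2.629]
contact_force: [1.3, -1.2, -0.2]
grip_width: 45.5
time: 47.85
tool_pos: [467.3, 269.8, 87.1]
tcp_rot: [1.941, 1.568, 0.369]
contact_force: [-0.1, -0.3, -0.4]
grip_width: 45.7
tcp [467.3 269.8  87.1] jaw deg -0.0 x-axis [ 0.002  0.001 -1.   ] shift cm [ 5.01 -0.15 -0.02] F [-0.1 -0.3 -0.4] w 45.7 t 47.85
turn about tool x -0.001
[-1.02  0.56 -1.44]
[ 0.74 -0.19 -0.53]
[-0.06  0.1  -1.75]
```

View pics/w27.png

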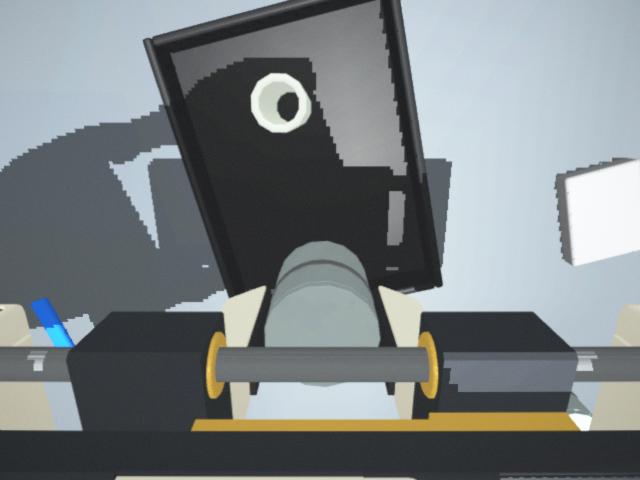

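View pics/t27.png

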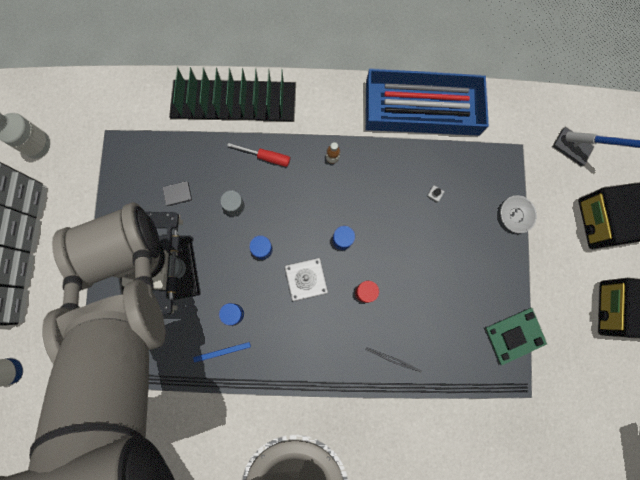

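```bash
python3 -c "
from h import *
m=bot.camera_model('wrist')
for c in [(150,40),(395,-2),(440,287),(233,303)]: print(plane(m,c,30).round(1))
"
```

```text
[380.4 389.8  30. ]
[502.1 408.1  30. ]
[538.  254.5  30. ]
[411.8 243.9  30. ]
```

```bash
python3 -m handwheel '[[[0,-0.1,-1.0,0],[0,-0.1,-0.8,0],[1.5,0,0,0],[1.5,0,0,0],[1.2,0,0,0],[0.6,0,0,0],[0.2,0,0,0],[0,0,0,0]]]'
python3 -m handwheel '[[[0,0,0,0],[0,0,0,0],[0,0,0,0]]]'
python3 -c "
from h import *
togo(465,288,36.5,0);held('w28')
"
```

```text
time: 48.77
tool_pos: [463.7, 288.7, 36.0]
tcp_rot: [-1.778, 1.57, 2.935]
contact_force: [-0.0, 0.8, -0.7]
grip_width: 45.4
time: 49.02
tool_pos: [464.3, 288.3, 36.1]
tcp_rot: [2.054, 1.57, 0.484]
contact_force: [-0.3, -0.8, -1.5]
grip_width: 45.4
tcp [464.3 288.3  36.1] jaw deg 0.0 x-axis [ 0.001  0.    -1.   ] shift cm [-0.04  0.07  0.03] F [-0.3 -0.8 -1.5] w 45.4 t 49.02
turn about tool x 0.0
```

View pics/w28.png

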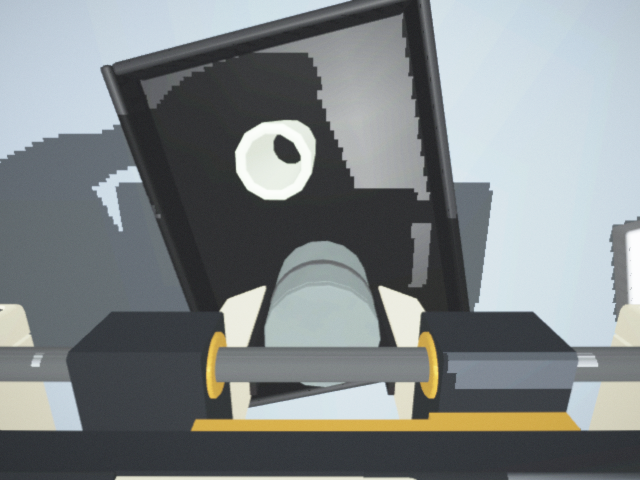

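```bash
python3 -m handwheel '[[[0.05,0,0,0],[0,0,0,0],[0,0,0,0],[0,0,0,0],[0,0,0,0],[0,0,0,0],[0,0,0,0]]]' 0.7
python3 -m handwheel '[[[-2,0,0,0],[-3.5,0,0,0],[-3.5,0,0,0],[-3.5,0,0,0],[-3.5,0,0,0],[-2,0,0,0],[-1,0,0,0],[0,0,0,0]]]' 1
python3 -m handwheel '[[[0,1.6,1,0],[0,3,1.9,0],[0,3,1.9,0],[0,3,1.9,0],[0,2.8,1.8,0],[0,1.5,1,0],[0,0.6,0.3,0],[0,0,0,0]]]'
python3 -m handwheel '[[[0,0,0,0],[0,0,0,0],[0,0,0,0]]]'
python3 -c "
from h import *
m=bot.camera_model('wrist');togo(619,158,30,0);p,d=snap('wrist','w29');print(proj(m,[619,158,56]))
"
```

```text
time: 49.65
tool_pos: [464.1, 288.0, 35.4]
tcp_rot: [2.276, 1.571, 0.705]
contact_force: [-1.1, 0.4, 0.3]
grip_width: 64.3
time: 50.32
tool_pos: [464.9, 288.4, 227.5]
tcp_rot: [1.996, 1.566, 0.425]
contact_force: [0.3, 0.3, -0.1]
grip_width: 91.6
time: 50.98
tool_pos: [619.2, 188.9, 222.5]
tcp_rot: [-1.421, 1.567, -2.994]
contact_force: [-1.0, 0.3, -0.4]
grip_width: 91.9
time: 51.23
tool_pos: [618.0, 191.1, 225.4]
tcp_rot: [-2.057, 1.57, 2.657]
contact_force: [-0.1, -1.4, -0.5]
grip_width: 91.7
tcp [618.  191.1 225.4] jaw deg 0.1 x-axis [-0.  0. -1.] shift cm [19.54  0.11  3.32] F [-0.1 -1.4 -0.5] w 91.7 t 51.23
turn about tool x 0.002
[[323.13306903 252.06221158]]
```

View pics/w29.png

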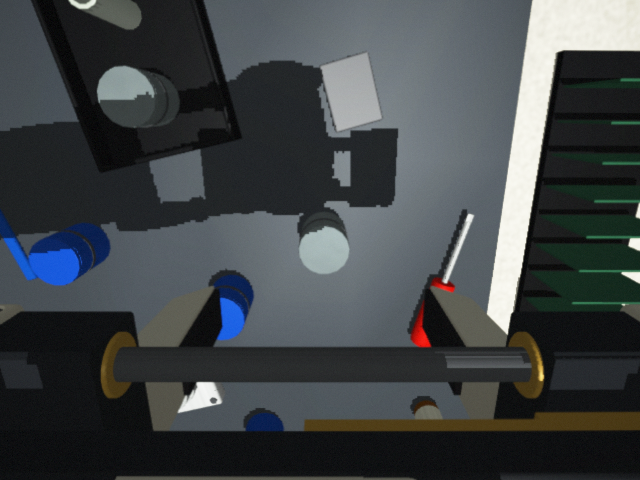

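```bash
python3 -m handwheel '[[[0,0.16,3.18,0],[0,0,0,0],[3,0,0,0],[3.2,0,0,0],[3.2,0,0,0],[3.2,0,0,0],[2,0,0,0],[0,0,0,0]]]'
python3 -m handwheel '[[[2,0,0,0],[1.5,0,0,0],[1.4,0,0,0],[0,0,0,0],[0,0,0,0],[0,0,0,0]]]'
python3 -m handwheel '[[[0,0,0,0],[0,0,0,0],[0,0,0,0],[0,0,0,0],[0,0,0,0],[0,0,0,0],[0,0,0,0],[0,0,0,0]]]' 0.3
python3 -m handwheel '[[[-1.5,0,0,0],[-2.5,0,0,0],[-2,0,0,0],[0,0,0,0],[0,0,0,0],[0,0,0,0],[0,0,0,0],[0,0,0,0]]]'
python3 -m handwheel '[[[-2,0,0,0],[-2.5,0,0,0],[-2.5,0,0,0],[0,0,0,0],[0,0,0,0],[0,0,0,0],[0,0,0,0],[0,0,0,0]]]'
python3 -c "
from h import *
togo(455.3,-10.9,150,0);held('w30')
for i in range(4):
  bot.capture('top'); print(np.round(bot.get_obs()['contact_force'],2))
"
```

```text
time: 51.95
tool_pos: [617.2, 158.3, 74.6]
tcp_rot: [-1.449, 1.562, -3.02]
contact_force: [-1.3, -0.5, -0.2]
grip_width: 91.4
time: 52.45
tool_pos: [621.7, 158.6, 32.4]
tcp_rot: [1.739, 1.568, 0.169]
contact_force: [-0.5, -0.3, 0.2]
grip_width: 92.0
time: 53.12
tool_pos: [620.4, 158.1, 30.3]
tcp_rot: [-1.639, 1.57, 3.073]
contact_force: [-2.7, 0.2, 0.3]
grip_width: 45.1
time: 53.78
tool_pos: [619.7, 158.0, 88.5]
tcp_rot: [-1.464, 1.568, -3.035]
contact_force: [-1.3, 0.7, -3.9]
grip_width: 45.9
time: 54.45
tool_pos: [619.8, 158.0, 158.3]
tcp_rot: [-1.461, 1.567, -3.031]
contact_force: [0.3, 0.3, -3.1]
grip_width: 45.2
tcp [619.8 158.  158.3] jaw deg -0.0 x-axis [-0.003 -0.    -1.   ] shift cm [  0.89 -16.44  16.89] F [ 0.3  0.3 -3.1] w 45.2 t 54.45
turn about tool x -0.0
[ 0.49  0.84 -4.  ]
[ 0.12  0.5  -2.97]
[-0.13  0.21 -2.74]
[-0.68 -1.65 -3.24]
```

View pics/w30c.png

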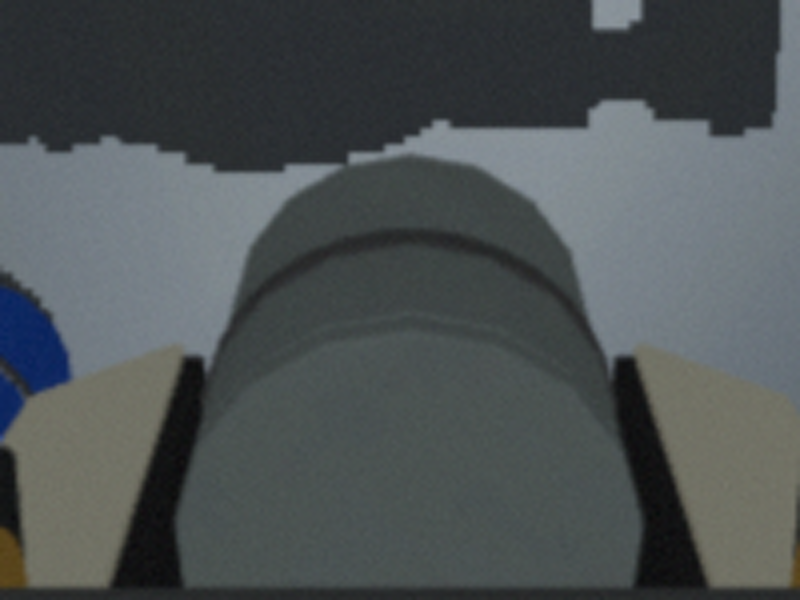

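```bash
python3 -c "
from h import *
m=bot.camera_model('wrist');P=tool()[0]
f=lambda v,dz,r:(plane(m,(322.5,v),P[2]+dz)-P)[1]-r
print('w bottom',f(238.75,-30,23),'w top',f(282.5,26,23))
print('r47 bottom',f(252.6,-4.5,23.5),'r47 top',f(262,7.5,23.5))
"
```

```text
w bottom 0.5866556736218058 w top 1.281684643815197
r47 bottom 1.696767242984862 r47 top 1.825808161569114
```

Force is about -3.2 N, roughly 0.33 kg, so this is the heavier weight. It goes to the spindle.

```bash
python3 -m handwheel '[[[0,-1.2,1.2,0],[0,-2.65,2.7,0],[0,-2.65,2.7,0],[0,-2.65,2.7,0],[0,-2.65,2.7,0],[0,-2.65,2.7,0],[0,-1.4,1.5,0],[0,-0.67,0.67,0]]]'
python3 -m handwheel '[[[0,0,0,0],[0,0,0,0],[1.5,0,0,0],[1.5,0,0,0],[0.6,0,0,0],[0,0,0,0],[0,0,0,0],[0,0,0,0]]]'
python3 -c "
from h import *
togo(455.2,-10.7,120,0);held('w31')
p,d=snap('scene','s31');cv2.imwrite('pics/s31c.png',cv2.resize(p[100:260,190:400,::-1],None,fx=3.6,fy=3.6,interpolation=cv2.INTER_CUBIC))
"
```

```text
time: 55.37
tool_pos: [453.5, -12.2, 160.6]
tcp_rot: [-0.825, 1.57, -2.398]
contact_force: [-0.1, 0.5, -3.8]
grip_width: 45.1
time: 56.03
tool_pos: [456.3, -10.2, 124.9]
tcp_rot: [1.533, 1.57, -0.038]
contact_force: [1.0, -0.9, -3.1]
grip_width: 45.5
tcp [456.3 -10.2 124.9] jaw deg 0.0 x-axis [ 0.001 -0.    -1.   ] shift cm [ 0.49 -0.11  0.05] F [ 1.  -0.9 -3.1] w 45.5 t 56.03
turn about tool x 0.001
```

View pics/w31c.png

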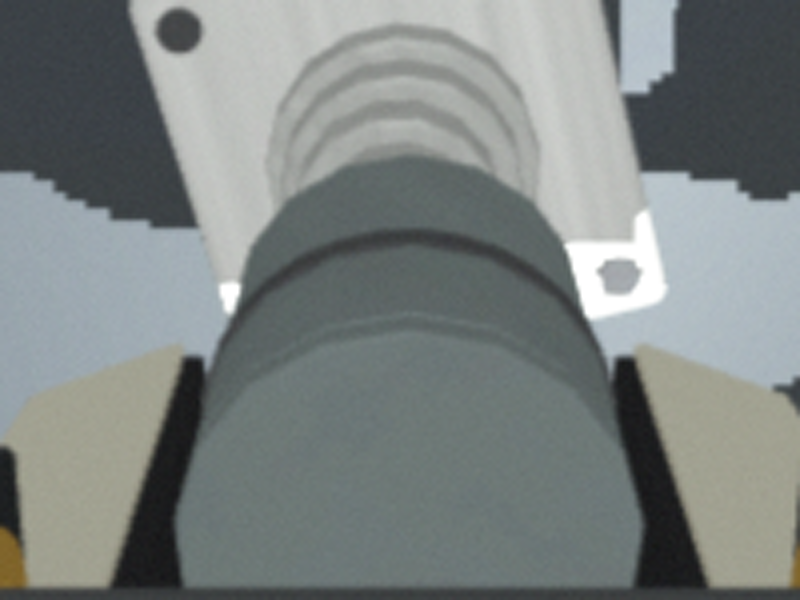

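View pics/s31c.png

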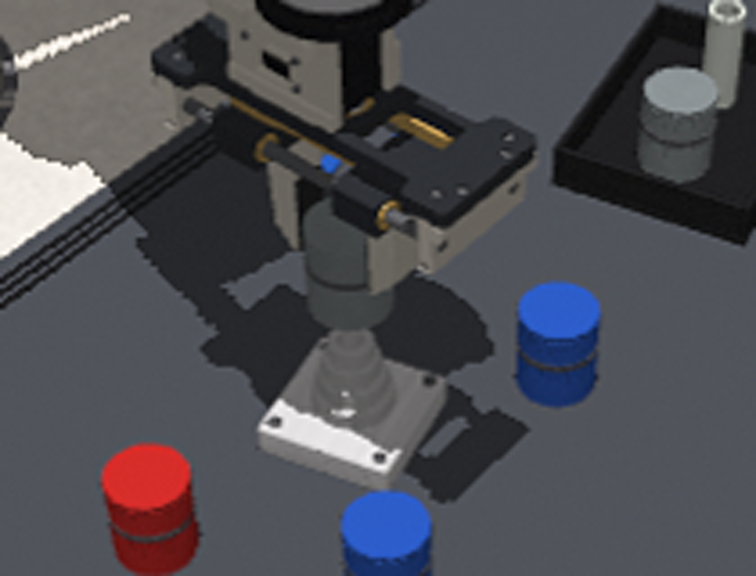

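```bash
python3 -m handwheel '[[[0.3,-0.1,0.05,0],[0.4,0,0,0],[0.4,0,0,0],[0.3,0,0,0],[0,0,0,0],[0,0,0,0]]]'
python3 -c "
from h import *
togo(455.2,-10.7,99,0)"
python3 -m handwheel '[[[0.2,0,0,0],[0.2,0,0,0],[0,0,0,0],[0,0,0,0]]]'
python3 -c "
from h import *
togo(455.2,-10.7,99,0)"
```

```text
time: 56.63
tool_pos: [454.3, -11.0, 110.0]
tcp_rot: [-1.968, 1.57, 2.744]
contact_force: [-0.5, 0.2, -3.0]
grip_width: 45.6
tcp [454.3 -11.  110. ] jaw deg -0.0 x-axis [-0.001  0.    -1.   ] shift cm [ 1.1   0.09 -0.03] F [-0.5  0.2 -3. ] w 45.6 t 56.63
turn about tool x -0.0
time: 56.97
tool_pos: [454.4, -11.0, 106.2]
tcp_rot: [-2.12, 1.571, 2.593]
contact_force: [0.2, -0.5, -3.4]
grip_width: 45.7
tcp [454.4 -11.  106.2] jaw deg -0.0 x-axis [-0.  0. -1.] shift cm [ 0.72  0.08 -0.03] F [ 0.2 -0.5 -3.4] w 45.7 t 56.97
turn about tool x -0.0
```

Free of the tip, with no extra force, so it is threaded. I'll lower it to contact.

```bash
python3 -m handwheel '[[[0.25,0.08,0,0],[0.2,0,0,0],[0.15,0,0,0],[0.1,0,0,0],[0,0,0,0],[0,0,0,0],[0,0,0,0]]]'
python3 -c "
from h import *
togo(455.2,-10.7,98.5,0);held('w32')
p,d=snap('scene','s32');cv2.imwrite('pics/s32c.png',cv2.resize(p[100:260,190:400,::-1],None,fx=3.6,fy=3.6,interpolation=cv2.INTER_CUBIC))"
```

```text
time: 57.55
tool_pos: [455.3, -11.0, 99.3]
tcp_rot: [1.867, 1.571, 0.296]
contact_force: [-0.3, 0.9, -3.3]
grip_width: 45.6
tcp [455.3 -11.   99.3] jaw deg 0.0 x-axis [ 0.  0. -1.] shift cm [ 0.08 -0.01 -0.03] F [-0.3  0.9 -3.3] w 45.6 t 57.55
turn about tool x 0.0
```

View pics/s32c.png

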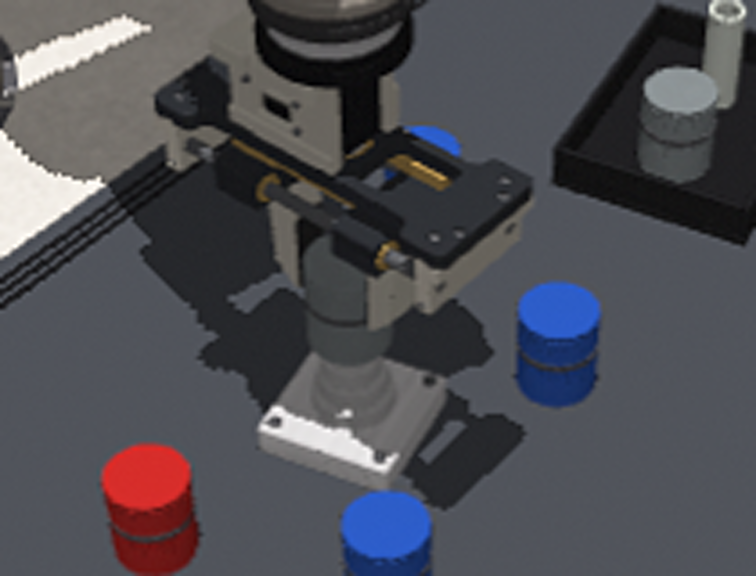

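Lower to contact, release and rise.

```bash
python3 -m handwheel '[[[0.1,0,0,0],[0.05,0,0,0],[0,0,0,0],[0,0,0,0]]]'
python3 -m handwheel '[[[0,0,0,0],[0,0,0,0],[0,0,0,0],[0,0,0,0],[0,0,0,0],[0,0,0,0],[0,0,0,0]]]' 0.75
python3 -m handwheel '[[[-1,0,0,0],[-2.5,0,0,0],[-3,0,0,0],[-3,0,0,0],[-2,0,0,0],[0,0,0,0],[0,0,0,0]]]' 1
python3 -m handwheel '[[[0,0,-2,0],[0,0,-3,0],[0,0,-2,0],[0,0,0,0],[0,0,0,0],[0,0,0,0],[0,0,0,0],[0,0,0,0]]]'
python3 -c "
from h import *
m=bot.camera_model('wrist');togo(455.2,-10.7,98.5,0);snap('wrist','w33')
print(proj(m,[[455.2,-10,124],[455.2,-10,68]]))
p,d=snap('scene','s33');cv2.imwrite('pics/s33c.png',cv2.resize(p[100:260,190:450,::-1],None,fx=3,fy=3,interpolation=cv2.INTER_CUBIC))"
```

```text
time: 57.98
tool_pos: [455.4, -11.1, 98.2]
tcp_rot: [1.477, 1.57, -0.094]
contact_force: [-1.1, 0.2, 3.4]
grip_width: 45.4
time: 58.57
tool_pos: [455.3, -11.0, 97.8]
tcp_rot: [2.828, 1.571, 1.257]
contact_force: [0.3, -0.8, 0.4]
grip_width: 68.9
time: 59.15
tool_pos: [455.7, -11.1, 213.5]
tcp_rot: [1.41, 1.568, -0.16]
contact_force: [-0.2, 0.8, -0.4]
grip_width: 91.8
time: 59.82
tool_pos: [455.2, 58.2, 212.4]
tcp_rot: [-1.48, 1.57, -3.052]
contact_force: [-0.5, -0.2, -0.4]
grip_width: 91.8
tcp [455.2  58.2 212.4] jaw deg -0.1 x-axis [-0.001 -0.    -1.   ] shift cm [11.39  0.02  6.89] F [-0.5 -0.2 -0.4] w 91.8 t 59.82
turn about tool x -0.001
[[322.1587386  334.84504307]
 [322.18023091 299.93350885]]
```

View pics/w33.png

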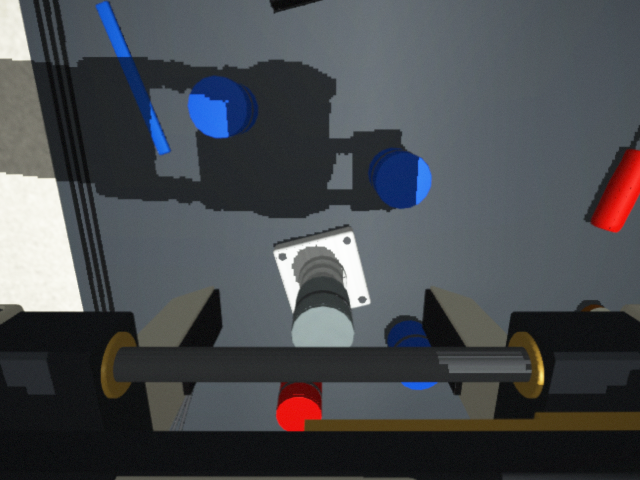

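View pics/s33c.png

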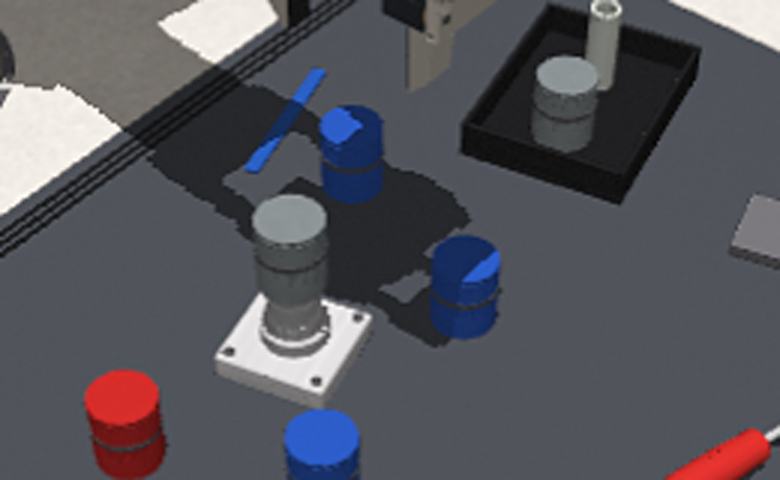

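```bash
python3 -c "
from h import *
m=bot.camera_model('scene');p,d=bot.capture('scene')
for u,v in [(287,172),(280,172),(293,172),(287,168),(287,176)]:
  print((np.array(m['position'])+ray(m,(u,v))*d[v,u]).round(1))
p,d=snap('top','t33')
"
```

```text
[452.5  -6.1 120.9]
[443.8 -16.  122.9]
[463.2  -1.2 123.7]
[ 4.475e+02 -3.000e-01  1.241e+02]
[460.9 -15.7 122.5]
```

View pics/t33.png

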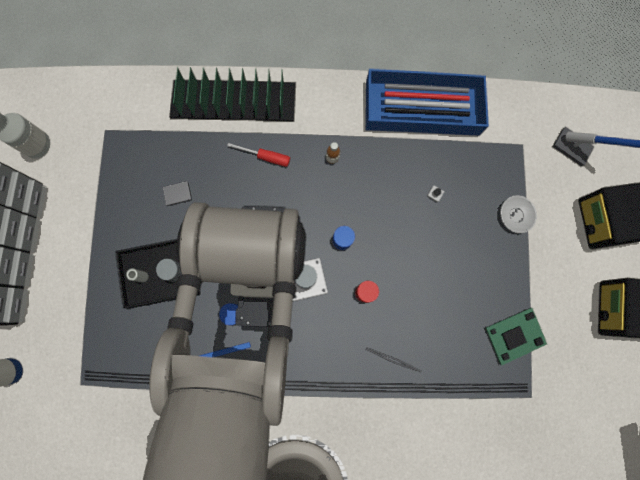

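The clamp weight's top is level at about 123 mm, as expected (20 + 48 + 56 = 124). The top view shows the bystanders in place at the same pixels as at the start. Handing in.

```bash
python3 -c "
from plant import bot
print(bot.close_job())"
```

```text
the job is handed in; nothing more can be done
None
```

I handed the job in at about 60 s on the robot's clock. Everything looked right in my last checks, but the hand-in gives no verdict.

- **Sleeve:** I lifted it off the spindle and stood it in the black tray.
- **Spacers:** Four were present: 47, 40, 33 and 26 mm (the 54 mm one was absent). I threaded them in that order, widest at the bottom. The 26 mm spacer was knocked aside during the run, and I found it again in the images.
- **Weights:** The weight that started at about (607, 16) mm pulled about 1.05 N when lifted, roughly 0.11 kg, so it went in the tray. The one from about (620, 160) mm pulled about 3.2 N, roughly 0.33 kg, and is clamped on the stack.

**Last checks:**
- The scene and top views show the heavy weight upright on the stack. Its top measured 121–124 mm; 124 mm is expected for the full stack.
- The sleeve and the light weight stand inside the tray.
- Flux bottle, driver, battery and stick module look unmoved.
- The gripper was clear of everything.

**Disagreements:** The top and wrist cameras differed by about 3–5 mm in y, so I aligned with the wrist view. The 33 mm spacer showed about 4 N of side force while being threaded; I shifted it about 1 mm before releasing it, and the force went away.

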